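# Strip the trolley caster forks

## Task

Clear the three caster forks for new wheels: pull every spring clip that is there sideways out of its locking stud and lay it in the blue dish, flip all three red cam levers up until they stand upright or past it, and draw every wheel forward out of its slots and stand it in a bay of its own in the wheel rack, axle across the rack. Some clips or wheels may already be gone; leave the spray can, the tub and the screwdriver where they are.

Things in the scene. Friction and masses are not known exactly. Their poses are not given: they have to be found in the camera images.
- stand_a: fixed green caster fork, base plate 270 x 100 x 8 mm; origin on the bench under the axle's seat, z up, -x its front (to the robot). Cheeks 8 mm thick at y +-26, x -24 to 70, top z 96 mm, each with a level slot: floor z 74, roof z 91, open at x -24, shut at x 7.5, a 2 mm lip on the floor at the mouth. Wheel seated: centre at x 0, z 80; drawn 36 mm forward the axle is out and the tread 24 mm from the stud's axis
- lever_a (a joint): red yoke cam lever of stand_a, hinged at its x 55, z 80 mm about y: 0 rad = closed, level, handle to the stand's -x; lifts up and over, 1.57 upright, 1.8 end stop; stays where left (friction 0.3 N m, 0.18 kg). Closed, its noses at x -13 bar the axle, and its eye (48 x 60 mm, top z 84) rings the stud below the clip: locked until the clip is out. Arms at y +-48, cross bar at x -62, level with the axle
- handle_a (a point): grip point on the handle of lever_a: a round bar 12 mm thick pointing straight out from the hinge, free length about 40 mm with this point mid-way; 213 mm from the hinge axis; closed, at the stand's x -158, y 0, z 80 mm. Below it only the base plate. The locking stud stands at x -110, y 0: 20 mm diameter, top z 110, cross hole 10 mm square along y at z 88
- wheel_a: caster wheel, black tread, grey hub, 100 mm diameter, 32 mm wide, 0.3 to 0.5 kg, on a steel axle 12 mm thick, 82 mm long, fixed to it; starts in the slots of stand_a, if present. Origin at its centre, y axis along the axle (x and z turn as it rolls). Seated, its top is 34 mm above the cheeks: grip it from above over its two flat faces (32 mm)
- clip_a: brass R-clip of 7 mm wire, 92 mm long, 50 g, lying flat; starts in the stud of stand_a, if present. Origin: loop centre; x axis along the legs to their tips, z up. Loop x +-22, y +-20 mm, sides straight over x +-10: grip across (40 mm). Leg in the hole: y -7.5 to x 70; outer leg y 7 to x 65. In place: origin at the stand's x -102, y 45, z 88, x axis along the stand's -y; pull to its +y, 40 to 50 mm
- stand_b: fixed green caster fork, base plate 270 x 100 x 8 mm; origin on the bench under the axle's seat, z up, -x its front (to the robot). Cheeks 8 mm thick at y +-26, x -24 to 70, top z 96 mm, each with a level slot: floor z 74, roof z 91, open at x -24, shut at x 7.5, a 2 mm lip on the floor at the mouth. Wheel seated: centre at x 0, z 80; drawn 36 mm forward the axle is out and the tread 24 mm from the stud's axis
- lever_b (a joint): red yoke cam lever of stand_b, hinged at its x 55, z 80 mm about y: 0 rad = closed, level, handle to the stand's -x; lifts up and over, 1.57 upright, 1.8 end stop; stays where left (friction 0.3 N m, 0.18 kg). Closed, its noses at x -13 bar the axle, and its eye (48 x 60 mm, top z 84) rings the stud below the clip: locked until the clip is out. Arms at y +-48, cross bar at x -62, level with the axle
- handle_b (a point): grip point on the handle of lever_b: a round bar 12 mm thick pointing straight out from the hinge, free length about 40 mm with this point mid-way; 213 mm from the hinge axis; closed, at the stand's x -158, y 0, z 80 mm. Below it only the base plate. The locking stud stands at x -110, y 0: 20 mm diameter, top z 110, cross hole 10 mm square along y at z 88
- wheel_b: caster wheel, black tread, grey hub, 100 mm diameter, 32 mm wide, 0.3 to 0.5 kg, on a steel axle 12 mm thick, 82 mm long, fixed to it; starts in the slots of stand_b, if present. Origin at its centre, y axis along the axle (x and z turn as it rolls). Seated, its top is 34 mm above the cheeks: grip it from above over its two flat faces (32 mm)
- clip_b: brass R-clip of 7 mm wire, 92 mm long, 50 g, lying flat; starts in the stud of stand_b, if present. Origin: loop centre; x axis along the legs to their tips, z up. Loop x +-22, y +-20 mm, sides straight over x +-10: grip across (40 mm). Leg in the hole: y -7.5 to x 70; outer leg y 7 to x 65. In place: origin at the stand's x -102, y 45, z 88, x axis along the stand's -y; pull to its +y, 40 to 50 mm
- stand_c: fixed green caster fork, base plate 270 x 100 x 8 mm; origin on the bench under the axle's seat, z up, -x its front (to the robot). Cheeks 8 mm thick at y +-26, x -24 to 70, top z 96 mm, each with a level slot: floor z 74, roof z 91, open at x -24, shut at x 7.5, a 2 mm lip on the floor at the mouth. Wheel seated: centre at x 0, z 80; drawn 36 mm forward the axle is out and the tread 24 mm from the stud's axis
- lever_c (a joint): red yoke cam lever of stand_c, hinged at its x 55, z 80 mm about y: 0 rad = closed, level, handle to the stand's -x; lifts up and over, 1.57 upright, 1.8 end stop; stays where left (friction 0.3 N m, 0.18 kg). Closed, its noses at x -13 bar the axle, and its eye (48 x 60 mm, top z 84) rings the stud below the clip: locked until the clip is out. Arms at y +-48, cross bar at x -62, level with the axle
- handle_c (a point): grip point on the handle of lever_c: a round bar 12 mm thick pointing straight out from the hinge, free length about 40 mm with this point mid-way; 213 mm from the hinge axis; closed, at the stand's x -158, y 0, z 80 mm. Below it only the base plate. The locking stud stands at x -110, y 0: 20 mm diameter, top z 110, cross hole 10 mm square along y at z 88
- wheel_c: caster wheel, black tread, grey hub, 100 mm diameter, 32 mm wide, 0.3 to 0.5 kg, on a steel axle 12 mm thick, 82 mm long, fixed to it; starts in the slots of stand_c, if present. Origin at its centre, y axis along the axle (x and z turn as it rolls). Seated, its top is 34 mm above the cheeks: grip it from above over its two flat faces (32 mm)
- clip_c: brass R-clip of 7 mm wire, 92 mm long, 50 g, lying flat; starts in the stud of stand_c, if present. Origin: loop centre; x axis along the legs to their tips, z up. Loop x +-22, y +-20 mm, sides straight over x +-10: grip across (40 mm). Leg in the hole: y -7.5 to x 70; outer leg y 7 to x 65. In place: origin at the stand's x -102, y 45, z 88, x axis along the stand's -y; pull to its +y, 40 to 50 mm
- rack: fixed wooden wheel rack, 325 x 126 x 30 mm, origin under its centre on the bench; three bays in a row along its x, each two steel bars (16 mm thick, along y, tops at z = 24 mm, 56 mm apart) that a wheel stands between with its axle along the rack's y; wooden edges along y = +-58 mm, 30 mm high
- bay0 (a point): bay 0 of the rack (x = -105 mm): where a racked wheel's centre comes to rest, 67 mm above the bench
- bay1 (a point): bay 1 of the rack (x = 0 mm): where a racked wheel's centre comes to rest, 67 mm above the bench
- bay2 (a point): bay 2 of the rack (x = 105 mm): where a racked wheel's centre comes to rest, 67 mm above the bench
- dish: blue parts dish for the clips, loose, 0.6 kg, open top, 210 (x) x 160 (y) x 40 mm high, walls and floor 4 mm; origin under its centre
- spray: bystander: black spray can with red cap, 60 mm diameter, 170 mm high, origin at its foot
- tub: bystander: white tub with green cap, 84 mm diameter, 90 mm high, origin at its foot
- driver: bystander: red-handled screwdriver lying on the bench, about 200 mm long

How it is judged (in metres and radians):
At the end, for the whole second after the job is handed in: every clip present lies in the dish (its loop centre inside the walls and below the rim), all three levers read more than 1.5 rad, every wheel present rests in a bay of the rack (centre within 15 mm of the bay point, axle within 0.2 rad of the rack's y), nothing moving, the dish level (value of joint each of lever_a, lever_b, lever_c above 1.5 rad and x of clip_a in the frame of dish between -0.1 and 0.1 m and y of clip_a in the frame of dish between -0.075 and 0.075 m and z of each of clip_a, clip_b, clip_c in the frame of dish below 0.04 m and linear speed of each of clip_a, wheel_a, clip_b, wheel_b, clip_c, wheel_c below 0.03 m/s and (distance between wheel_a and bay0 below 0.015 m or distance between wheel_a and bay1 below 0.015 m or distance between wheel_a and bay2 below 0.015 m) and angle between the y axis of each of wheel_a, wheel_b, wheel_c and the y axis of rack, either way round below 0.2 rad and x of clip_b in the frame of dish between -0.1 and 0.1 m and y of clip_b in the frame of dish between -0.075 and 0.075 m and (distance between wheel_b and bay0 below 0.015 m or distance between wheel_b and bay1 below 0.015 m or distance between wheel_b and bay2 below 0.015 m) and x of clip_c in the frame of dish between -0.1 and 0.1 m and y of clip_c in the frame of dish between -0.075 and 0.075 m and (distance between wheel_c and bay0 below 0.015 m or distance between wheel_c and bay1 below 0.015 m or distance between wheel_c and bay2 below 0.015 m) and angle between dish's own z axis and vertical below 0.1 rad); the robot touches nothing.
It fails at once if the spray is pushed more than 3 cm or tipped over (distance of spray from where it was at the start of the episode above 0.03 m or angle between spray's own z axis and vertical above 0.5 rad).
It fails at once if the tub is pushed more than 3 cm or tipped over (distance of tub from where it was at the start of the episode above 0.03 m or angle between tub's own z axis and vertical above 0.5 rad).
It fails at once if the driver is pushed more than 3 cm or tipped over (distance of driver from where it was at the start of the episode above 0.03 m).
Of wheel_a, wheel_b, wheel_c only 2 to 3 are there at a start; the rules pass over those that are not, and their reading is None.
Of clip_a, clip_b, clip_c only 2 to 3 are there at a start; the rules pass over those that are not, and their reading is None.
At some moment in a run one of dish may be knocked a few centimetres aside while the robot is not near it.
Once in a run the grip may slacken for a moment while it holds something.
It also fails if it takes over 210 s, if anything falls off the work surface, if the arm or the gripper's body presses on something with over 40 N, if the wrist force passes 120 N, or if a joint passes its speed limit or range.

## Robot

A 6-joint arm with a two-finger parallel gripper is mounted at the origin on the work surface. World frame = base frame: x ahead of the robot, y to its left, z up, the work surface at z = 0. Lengths are in m, angles in degrees, forces in N, time in s.
With the tool pointing down it reaches from about 0.4 to 0.825 m from the base axis. Payload 7 kg.
Tool frame: the origin (TCP) lies between the finger pads; the fingertips stand 19 mm ahead of it and the grasp point (between the pads) is the TCP (r.finger_overhang is the distance from the TCP to the fingertips, in m); z points along the fingers, y is the direction in which the jaws open and shut (so a half turn about z gives the same grasp; the last joint's range is limited). The gripper opens to 88 mm and grips with 3 to 60 N. Pads are 19 mm wide; open, the fingers measure 130 mm over their backs; the gripper's body (78 mm by 193 mm) begins 47 mm behind the grasp point.
Start: joints at [-54.425, 20.546, 0.682, 0, -70.136, -16.507], TCP at [0.22, -0.638, 0.246] pointing down, gripper open.
Joint ranges: [-176.03, 176.03], [-82.01, 121.73], [-58.28, 71.71], [-173.87, 95.51], [-174.79, -0.11], [-173.66, 173.66]. Speed limits (degrees/s): [136.94, 136.94, 172.46, 180, 180, 180].

## Interface

Orientations are given as [roll, pitch, yaw] about the fixed x, y, z axes, in that order (R = Rz(yaw) Ry(pitch) Rx(roll)).
In Python, from plant import r, optics gives the robot as it stands. The module is installed in compiled form; this text tells all that it offers.
- The arm moves only by the tool step_arm, never from a script. Its argument "increments" is a list of rows, each an object of numbers: "tx", "ty", "tz": the shift along the world's x, y, z in mm; "ax", "ay", "az": the turn, a rotation vector about the world's x, y, z in degrees; "claw": the gripper command: -1 is shut, 1 is fully open, values between are in proportion. In form: [{"tx": .., "ty": .., "tz": .., "ax": .., "ay": .., "az": .., "claw": ..}, ...]. A call has 1 to 12 rows; each row shifts and turns the commanded pose from where the row before left it; what a row does not reach is not made up. A row lasts 1/10 s, in which the tool goes at most 50 mm and 8.59 degrees, less where a joint would pass 70% of its speed; a pose out of reach is approached as far as the arm can. A call with a gripper value outside its range is refused whole. The fingers move at their own pace and stop on an object; "newtons" is the grip in N (left out, the last holds). Time passes only in rows, so rows that do not move let the fingers close. It gives the time, the measured TCP pose, the force and the opening at its end, in the units of the state.
- r.get_state(): the state, without advancing time (a new reading comes with each control period).
- optics.capture(name): name is "scene" or "top" or "wrist"; returns a dict with "image" (384x512x3 uint8, blue, green, red), "depth" (384x512 float32, m along the optical axis (not along the pixel's ray), 0 where there is no reading), "fx", "fy", "cx", "cy" (pixels), "R" (3x3) and "t" (3): a world point X has camera coordinates R X + t. Camera axes: x right, y down, z forward; pixel columns grow to the right and rows downward; lengths in m; the calibration is good to about 2 mm. A picture is of the moment at which its call begins.
- r.close_job(): hands the job in, once; it reports no verdict.
The state is a dict: "time_s": time; "joints": joint angles; "qd": joint speeds; "joint_torque": joint torques, N m; "tcp_pos": TCP position; "eef_rot": TCP orientation; "contact_force": force on the tool from outside, world axes, zero at the start; "moment": the same for the moment, N m; "gripper_width": finger opening in m.
Only numpy, scipy, OpenCV 4.12 (cv2) and the standard library are available. Lean on these libraries where they do the work, as an engineer would, in place of code of your own. Each camera call takes 0.05 s, during which the arm holds its last target. There are 200 camera calls.

## Working session

There is one attempt and no reset: what is moved stays moved. The work goes in short steps, Python scripts to look and compute and a tool call to move; the robot and the scene stay as the last step left them, time stands still between calls to the robot, and variables do not carry over. Pictures are saved under pics/ and viewed, about 12 in all and at most 16, crops included, and the job is handed in when it is done.

Besides the shell and the picture viewer there is one more tool, called after "Call:" by a JSON object that holds its "method" and its "body", one argument or row to a line. step_arm: Moves the arm, as the interface text tells. Its arguments: {"type":"object","properties":{"increments":{"type":"array","items":{"type":"object","properties":{"tx":{"type":"number"},"ty":{"type":"number"},"tz":{"type":"number"},"ax":{"type":"number"},"ay":{"type":"number"},"az":{"type":"number"},"claw":{"type":"number"}}}},"newtons":{"type":"number"}},"required":["increments"]}

```bash
mkdir -p pics; cat > h.py <<'E'
import numpy as np, cv2
from plant import r, optics
def cap(n,save=None):
    c=optics.capture(n)
    if save: cv2.imwrite('pics/'+save,c['image'])
    return c
def world(c):
    d=c['depth'];v,u=np.indices(d.shape)
    P=np.stack([(u-c['cx'])/c['fx']*d,(v-c['cy'])/c['fy']*d,d],-1)
    return (P-c['t'])@c['R']
E
python3 - <<'E'
from h import *
a=cap('scene');b=cap('top')
cv2.imwrite('pics/1.png',cv2.resize(b['image'],(800,600)))
cv2.imwrite('pics/2.png',a['image'])
for n,c in(('s',a),('t',b)):
    np.savez(n+'.npz',**{k:c[k] for k in c}); print(n,-c['R'].T@c['t'],c['R'],c['fx'])
print(r.get_state())
E
```

```text
s [1.27156928 0.25872792 0.93238593] [[-0.37602711  0.92646131  0.01652447]
 [ 0.69197845  0.29262743 -0.65995076]
 [-0.61625436 -0.2367248  -0.75112711]] 383.50277691660455
t [0.33630571 0.01007988 1.11582416] [[-0.00468734 -0.99997376  0.00552321]
 [-0.97272198  0.00327846 -0.23195087]
 [ 0.23192668 -0.00645978 -0.97271182]] 393.6559636057504
{'time_s': 0.1, 'joints': array([-5.44252355e+01,  2.05868658e+01,  6.41972480e-01, -1.76524612e-02,
       -7.01364778e+01, -1.65074756e+01]), 'qd': array([-0.00081129, -0.02852601,  0.21169426,  0.09074189,  0.02593657,
       -0.03764857]), 'joint_torque': array([-9.79486613e-04, -5.84163272e+01,  2.93751347e+01,  7.01542094e+00,
        1.02293550e-02, -6.78629112e-05]), 'tcp_pos': array([ 0.22036971, -0.63760341,  0.24474428]), 'eef_rot': array([ 1.79917267e+02, -7.21131835e-03, -1.60938716e+02]), 'contact_force': array([-0.06304215, -0.10991346,  0.35928307]), 'moment': array([ 0.02471617,  0.00648958, -0.02690778]), 'gripper_width': 0.08761009099528445}
```

View pics/1.png

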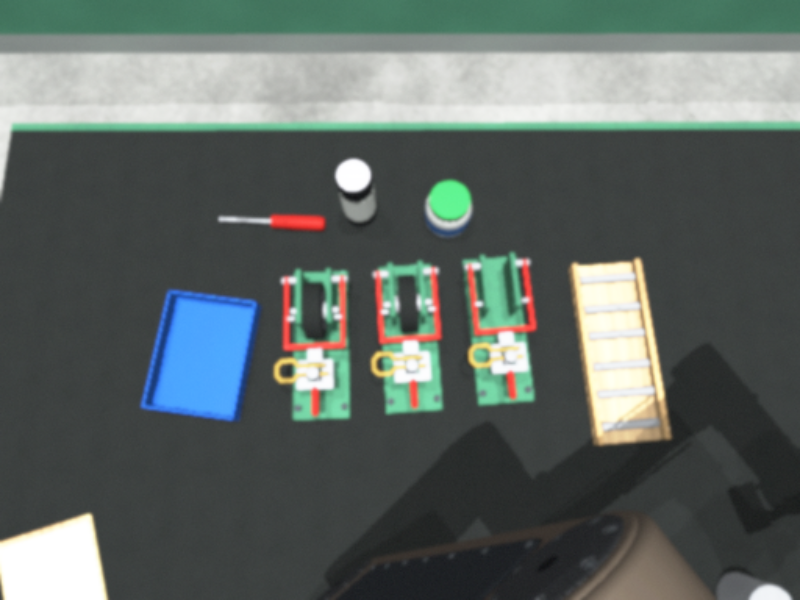

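View pics/2.png

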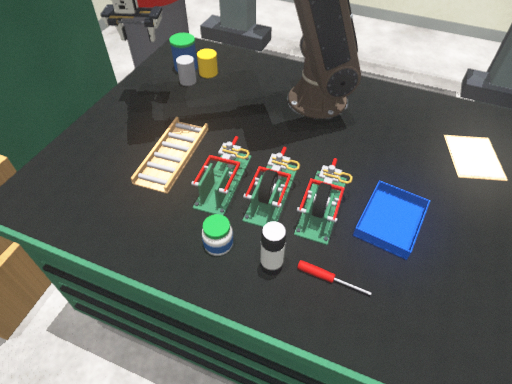

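Three stands, three clips and two wheels (the right-hand stand, at about (500,290), is empty). The dish is at (200,355) on the left and the rack at (620,350) on the right. Now I'll measure.

```bash
cat > m.py <<'E'
from h import *
def rect(p):
    (x,y),(w,h),a=cv2.minAreaRect((p*1000).astype(np.float32)); 
    if w<h: a+=90;w,h=h,w
    return np.round([x,y,w,h,(a+90)%180-90],1)
for n in 'ts':
    c=dict(np.load(n+'.npz')); W=world(c); hsv=cv2.cvtColor(c['image'],cv2.COLOR_BGR2HSV)
    H,S,V=hsv[...,0],hsv[...,1],hsv[...,2]; z=W[...,2]; ok=(c['depth']>0)&(W[...,0]>.2)&(W[...,0]<1)&(abs(W[...,1])<.7)
    def comps(mask,nm,mn=30):
        k,l,st,_=cv2.connectedComponentsWithStats((mask&ok).astype(np.uint8))
        for i in range(1,k):
            if st[i,4]>=mn:
                P=W[l==i]; print(n,nm,st[i,4],rect(P[:,:2]),'z',np.round(np.percentile(P[:,2],[5,50,95])*1000))
    comps((H>60)&(H<90)&(S>80)&(z>-.02)&(z<.125),'green',60)
    comps((H>100)&(H<125)&(S>120)&(z<.08),'blue',200)
    comps((H>17)&(H<32)&(S>110)&(z>.06)&(z<.12),'clip',15)
    comps((H>8)&(H<25)&(S>40)&(S<200)&(z>.015)&(z<.045),'wood',30)
    comps(((H<6)|(H>174))&(S>150)&(z<.15),'red',20)
    comps((z>.11)&(z<.3),'high',20)
E
python3 m.py
```

```text
t green 2084 [9.5290e+02 8.0000e-01 1.3976e+03 2.1200e+01 8.9800e+01] z [-5. -1.  2.]
t green 581 [783.1 -67.  118.8  83.7 -17.4] z [-0. 90. 93.]
t green 1174 [ 617.  -151.5  141.6  102.8    5.7] z [ 2. 11. 98.]
t green 595 [598.5   7.4 150.5  97.2   7. ] z [  1.  10. 101.]
t green 651 [585.5 169.8 151.9  99.4   2.4] z [ 1. 53. 99.]
t green 94 [ 562.1 -107.5  118.3   41.9   26.7] z [ 5.  9. 11.]
t green 136 [551.8 -23.   60.4  27.5  -8.9] z [ 6.  9. 98.]
t green 836 [451.4 164.7 145.9 103.2   2. ] z [ 1.  8. 12.]
t green 765 [452.3   1.9 123.4 106.3   3.7] z [ 1.  8. 12.]
t green 607 [ 437.4 -165.   106.4   65.4  -86.8] z [ 1.  8. 12.]
t blue 4994 [498.8 384.7 225.6 184.2  -8. ] z [ 0.  5. 39.]
t clip 84 [ 481.3 -111.7   37.7   36.6   -0.9] z [87. 90. 93.]
t clip 71 [466.   53.3  36.8  31.5   0. ] z [87. 89. 93.]
t clip 93 [455.2 214.3  39.3  37.1   3.6] z [88. 90. 93.]
t wood 457 [ 503.9 -421.9  324.9   17.9    4.4] z [17. 29. 33.]
t wood 367 [ 496.3 -313.7  324.1   21.1    4.1] z [16. 27. 33.]
t red 311 [749.4 217.4  99.6  36.6  86.5] z [ 0. 22. 28.]
t red 205 [ 587.9 -208.2  142.8
[... 1798 characters left out ...]
   9.6   1.9] z [-1. 85. 87.]
s red 122 [532.8 -31.5 204.3  56.2   4.4] z [76. 85. 89.]
s red 126 [568.6  40.7 123.8  39.9   3.5] z [77. 85. 89.]
s red 133 [531.8 136.1 180.3  43.5   2.6] z [ 1. 85. 89.]
s red 128 [518.2 197.4 197.5  44.2   1.7] z [-1. 86. 89.]
s red 378 [742.9 217.9  99.9  35.   88.2] z [ 7. 23. 27.]
s high 130 [ 253.6 -686.    58.3   25.5    0. ] z [232. 264. 299.]
s high 103 [ 218.4 -570.3   48.3   40.3  -75.1] z [234. 264. 299.]
s high 27 [204.   20.1  15.3   8.  -77.8] z [275. 288. 299.]
s high 244 [577.9  10.1  77.   32.8   2.5] z [112. 125. 131.]
s high 257 [564.7 169.5  79.9  32.2   2.7] z [112. 124. 130.]
s high 696 [774.9 100.3  56.6  56.5  55.9] z [116. 167. 172.]
```

Call:
{"method": "step_arm", "body": {
  "increments": [
    {"tx":20,"ty":40,"az":6,"claw":1},
    {"tx":20,"ty":40,"az":6},
    {"tx":20,"ty":40,"az":6},
    {"tx":20,"ty":40,"az":6},
    {"tx":20,"ty":40,"az":6},
    {"tx":20,"ty":40,"az":6},
    {"tx":20,"ty":40,"az":6},
    {"tx":20,"ty":40,"az":6},
    {"tx":20,"ty":40,"az":6},
    {"tx":20,"ty":40,"az":6},
    {"tx":20,"ty":40,"az":6},
    {"tx":20,"ty":40,"az":6}
  ]
}}

```text
$.increments[0]: bad value
```

```bash
python3 - <<'E'
from h import *
s=r.get_state(); print(s['time_s'],s['tcp_pos'],s['eef_rot'],s['joints'],s['contact_force'])
c=cap('wrist','3.png'); np.savez('w.npz',**c); print(-c['R'].T@c['t'],c['R'],c['fx'])
E
```

```text
0.1 [ 0.22036971 -0.63760341  0.24474428] [ 1.79917267e+02 -7.21131835e-03 -1.60938716e+02] [-5.44252355e+01  2.05868658e+01  6.41972480e-01 -1.76524612e-02
 -7.01364778e+01 -1.65074756e+01] [-0.06304215 -0.10991346  0.35928307]
[ 0.14546184 -0.66297672  0.38482584] [[-0.32661883  0.94515381  0.00210041]
 [ 0.90408279  0.31177629  0.29228386]
 [ 0.27559835  0.09736435 -0.9563293 ]] 342.63463639319724
```

View pics/3.png

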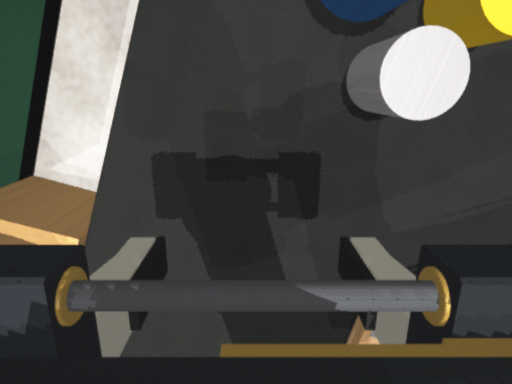

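The wrist picture shows only the start area, because the move was refused. I'll retry with every key filled in.

Call:
{"method": "step_arm", "body": {
  "increments": [
    {"tx":20,"ty":40,"tz":0,"ax":0,"ay":0,"az":6,"claw":1},
    {"tx":20,"ty":40,"tz":0,"ax":0,"ay":0,"az":6,"claw":1},
    {"tx":20,"ty":40,"tz":0,"ax":0,"ay":0,"az":6,"claw":1},
    {"tx":20,"ty":40,"tz":0,"ax":0,"ay":0,"az":6,"claw":1},
    {"tx":20,"ty":40,"tz":0,"ax":0,"ay":0,"az":6,"claw":1},
    {"tx":20,"ty":40,"tz":0,"ax":0,"ay":0,"az":6,"claw":1},
    {"tx":20,"ty":40,"tz":0,"ax":0,"ay":0,"az":6,"claw":1},
    {"tx":20,"ty":40,"tz":0,"ax":0,"ay":0,"az":6,"claw":1},
    {"tx":20,"ty":40,"tz":0,"ax":0,"ay":0,"az":6,"claw":1},
    {"tx":20,"ty":40,"tz":0,"ax":0,"ay":0,"az":6,"claw":1},
    {"tx":20,"ty":40,"tz":0,"ax":0,"ay":0,"az":6,"claw":1},
    {"tx":20,"ty":40,"tz":0,"ax":0,"ay":0,"az":6,"claw":1}
  ],
  "newtons": 20
}}

```text
time_s: 1.35
tcp_pos: [0.4608, -0.1561, 0.2457]
eef_rot: [-180.0, 0.0, -88.7]
contact_force: [0.7, -0.2, 0.3]
gripper_width: 0.0876
```

```bash
python3 - <<'E'
from h import *
s=r.get_state(); print(s['time_s'],s['tcp_pos'],s['eef_rot'],s['joints'],s['contact_force'])
c=cap('wrist','4.png'); np.savez('w.npz',**c); print(-c['R'].T@c['t'],c['fx'])
E
```

```text
1.35 [ 0.46082348 -0.15611414  0.2457196 ] [-1.79976209e+02  4.77848137e-03 -8.86767007e+01] [ 4.49867666e+00  2.51897265e+00 -2.23611846e+01 -3.80735004e-03
 -6.50958239e+01 -3.17377577e+00] [ 0.68515273 -0.21400076  0.31854263]
[ 0.46298462 -0.23499714  0.38580374] 342.63463639319724
```

View pics/4.png

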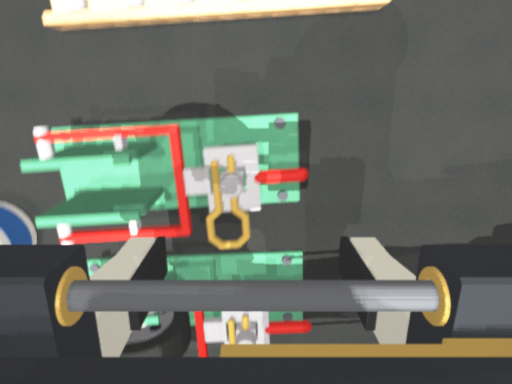

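Wrist view: clip R's loop is at (230,228), its stud at (232,180) and the red cross bar at column 183. Now I'll fit all the poses.

```bash
cat > fit.py <<'E'
from h import *
from scipy.optimize import least_squares
# model of one stand's red lever (closed): top view; fit (x,y,yaw) by red points z 80-92: arms |y|=48, bar x=-62, handle y=0
def fit(P,g):
    def loc(p):
        c,s=np.cos(p[2]),np.sin(p[2]); d=P-p[:2]; return d@np.array([[c,-s],[s,c]])
    def res(p):
        L=loc(p);x,y=L.T
        segs=[((55,48),(-62,48)),((55,-48),(-62,-48)),((-62,48),(-62,-48)),((-138,0),(-178,0))]
        D=[]
        for a,b in segs:
            a,b=np.array(a)/1e3,np.array(b)/1e3; t=np.clip(((L-a)@(b-a))/((b-a)@(b-a)),0,1)
            D.append(np.linalg.norm(L-a-t[:,None]*(b-a),axis=1))
        return np.min(D,0)
    o=least_squares(res,g,loss='soft_l1',f_scale=.004); return o.x,np.sqrt(np.mean(res(o.x)**2))
def masks(c):
    W=world(c);h=cv2.cvtColor(c['image'],cv2.COLOR_BGR2HSV);H,S=h[...,0],h[...,1];z=W[...,2]
    red=((H<6)|(H>174))&(S>130)&(z>.082)&(z<.093)&(c['depth']>0)
    yel=(H>15)&(H<33)&(S>110)&(z>.08)&(z<.1)&(c['depth']>0)
    return W,red,yel
if __name__=='__main__':
    for n in 'tsw':
        c=dict(np.load(n+'.npz'));W,red,yel=masks(c)
        for k,g in dict(L=(.562,.168,.03),M=(.575,.01,.06),R=(.586,-.15,.08)).items():
            sel=lambda m:m&(abs(W[...,1]-g[1])<.075)&(W[...,0]>.36)&(W[...,0]<.68)
            P=W[sel(red)]; 
            if len(P)<40: continue
            p,e=fit(P[:,:2],g); th=p[2]
            cl=p[:2]+np.array([[np.cos(th),-np.sin(th)],[np.sin(th),np.cos(th)]])@[-.102,.045]
            Y=W[sel(yel)]; u=np.array([-np.sin(th),np.cos(th)]);v=np.array([np.cos(th),np.sin(th)])
            q=(Y[:,:2]-p[:2]);a=q@u;b=q@v;lp=a>.03
            print(n,k,len(P),np.round(p[:2]*1e3,1),round(np.degrees(th),2),'rms',round(e*1e3,1),'z',np.round(np.percentile(P[:,2],[50,90])*1e3),
              'clip',np.round(cl*1e3,1),'yel y max',np.round(np.percentile(a,98)*1e3) ,'x',np.round(np.percentile(b[lp],[3,97])*1e3) if lp.any() else 0,np.round(np.median(Y[:,2])*1e3,1))
    # dish & rack
    for n in 'ts':
        c=dict(np.load(n+'.npz'));W=world(c);h=cv2.cvtColor(c['image'],cv2.COLOR_BGR2HSV)
        m=(h[...,0]>100)&(h[...,0]<125)&(h[...,1]>120)&(W[...,2]>.034)&(W[...,2]<.045)&(W[...,1]>.25)
        print(n,'dish rim',cv2.minAreaRect((W[m][:,:2]*1e3).astype(np.float32)))
        for s in (0,1):
            m=(h[...,0]>8)&(h[...,0]<25)&(h[...,1]>40)&(W[...,2]>.025)&(W[...,2]<.036)&(abs(W[...,1]+.368)<.1)&(W[...,0]>.3)&(W[...,0]<.7)
        print(n,'rack',cv2.minAreaRect((W[m][:,:2]*1e3).astype(np.float32)))
E
python3 fit.py
```

```text
t L 340 [559.7 169.9] 2.42 rms 2.2 z [86. 88.] clip [455.9 210.6] yel y max 65.0 x [-122.  -83.] 90.4
t M 337 [571.8  10.5] 3.8 rms 2.2 z [86. 88.] clip [467.   48.6] yel y max 66.0 x [-121.  -84.] 89.6
t R 352 [ 586.1 -150.1] 4.58 rms 2.4 z [86. 89.] clip [ 480.8 -113.4] yel y max 65.0 x [-121.  -84.] 90.0
s L 225 [562.9 169.5] 2.26 rms 2.3 z [86. 88.] clip [459.2 210.5] yel y max 64.0 x [-122.  -83.] 89.4
s M 215 [575.  10.] 3.66 rms 2.3 z [86. 88.] clip [470.3  48.4] yel y max 65.0 x [-121.  -83.] 89.3
s R 243 [ 589.8 -150.8] 4.56 rms 2.5 z [86. 88.] clip [ 484.5 -114. ] yel y max 64.0 x [-121.  -84.] 89.4
w M 790 [573.7  10.8] 4.16 rms 2.8 z [87. 88.] clip [468.7  48.3] yel y max 13.0 x 0 93.4
w R 3121 [ 587.6 -149.4] 4.79 rms 2.4 z [87. 88.] clip [ 482.2 -113.1] yel y max 65.0 x [-121.  -83.] 91.2
t dish rim ((492.03216552734375, 375.69921875), (162.2981719970703, 210.9510955810547), 81.5326919555664)
t rack ((499.88525390625, -366.7846374511719), (325.16888427734375, 128.367919921875), 4.423710346221924)
s dish rim ((493.9176025390625, 374.97882080078125), (159.47264099121094, 216.13641357421875), 82.2060546875)
s rack ((502.12615966796875, -368.8709716796875), (325.5603332519531, 128.6813507080078), 4.104896545410156)
```

Call:
{"method": "step_arm", "body": {
  "increments": [
    {"tx":11,"ty":25,"tz":0,"ax":0,"ay":0,"az":1.7,"claw":0.4},
    {"tx":10,"ty":25,"tz":0,"ax":0,"ay":0,"az":1.6,"claw":0.4},
    {"tx":0,"ty":0,"tz":-30,"ax":0,"ay":0,"az":0,"claw":0.4},
    {"tx":0,"ty":0,"tz":-30,"ax":0,"ay":0,"az":0,"claw":0.4},
    {"tx":0,"ty":0,"tz":-30,"ax":0,"ay":0,"az":0,"claw":0.4},
    {"tx":0,"ty":0,"tz":-20,"ax":0,"ay":0,"az":0,"claw":0.4},
    {"tx":0,"ty":0,"tz":-10,"ax":0,"ay":0,"az":0,"claw":0.4},
    {"tx":0,"ty":0,"tz":-10,"ax":0,"ay":0,"az":0,"claw":0.4},
    {"tx":0,"ty":0,"tz":-5,"ax":0,"ay":0,"az":0,"claw":0.4},
    {"tx":0,"ty":0,"tz":-5,"ax":0,"ay":0,"az":0,"claw":0.4},
    {"tx":0,"ty":0,"tz":0,"ax":0,"ay":0,"az":0,"claw":0.4}
  ]
}}

```text
time_s: 2.5
tcp_pos: [0.4817, -0.108, 0.1056]
eef_rot: [-180.0, -0.0, -85.6]
contact_force: [-0.7, 0.5, -0.3]
gripper_width: 0.0618
```

```bash
python3 - <<'E'
from h import *
c=cap('wrist','5.png')
E
```

```text
(no output)
```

View pics/5.png

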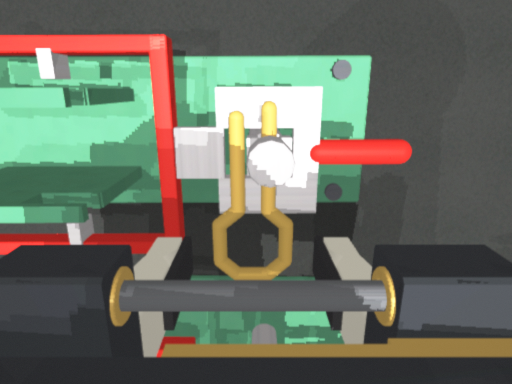

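The fingers straddle the loop (250,235) and clear the red bar. Next: close and pull.

Call:
{"method": "step_arm", "body": {
  "increments": [
    {"tx":0,"ty":0,"tz":0,"ax":0,"ay":0,"az":0,"claw":-0.4},
    {"tx":0,"ty":0,"tz":0,"ax":0,"ay":0,"az":0,"claw":-0.4},
    {"tx":0,"ty":0,"tz":0,"ax":0,"ay":0,"az":0,"claw":-0.4},
    {"tx":0,"ty":0,"tz":0,"ax":0,"ay":0,"az":0,"claw":-0.4},
    {"tx":0,"ty":0,"tz":0,"ax":0,"ay":0,"az":0,"claw":-0.4}
  ],
  "newtons": 25
}}

```text
time_s: 3.05
tcp_pos: [0.4816, -0.108, 0.1058]
eef_rot: [-180.0, 0.0, -85.6]
contact_force: [-0.2, 0.7, 1.8]
gripper_width: 0.038
```

Call:
{"method": "step_arm", "body": {
  "increments": [
    {"tx":0,"ty":4,"tz":0,"ax":0,"ay":0,"az":0,"claw":-0.4},
    {"tx":-0.5,"ty":6,"tz":0,"ax":0,"ay":0,"az":0,"claw":-0.4},
    {"tx":-0.5,"ty":6,"tz":0,"ax":0,"ay":0,"az":0,"claw":-0.4},
    {"tx":-0.5,"ty":6,"tz":0,"ax":0,"ay":0,"az":0,"claw":-0.4},
    {"tx":-0.5,"ty":6,"tz":0,"ax":0,"ay":0,"az":0,"claw":-0.4},
    {"tx":-0.5,"ty":6,"tz":0,"ax":0,"ay":0,"az":0,"claw":-0.4},
    {"tx":-0.5,"ty":6,"tz":0,"ax":0,"ay":0,"az":0,"claw":-0.4},
    {"tx":-0.5,"ty":6,"tz":0,"ax":0,"ay":0,"az":0,"claw":-0.4},
    {"tx":0,"ty":2,"tz":0,"ax":0,"ay":0,"az":0,"claw":-0.4},
    {"tx":0,"ty":0,"tz":0,"ax":0,"ay":0,"az":0,"claw":-0.4}
  ]
}}

```text
time_s: 4.05
tcp_pos: [0.478, -0.0596, 0.1056]
eef_rot: [-180.0, -0.0, -85.6]
contact_force: [0.7, 0.1, -1.0]
gripper_width: 0.0379
```

```bash
python3 - <<'E'
from h import *
c=cap('wrist','6.png')
E
```

```text
(no output)
```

View pics/6.png

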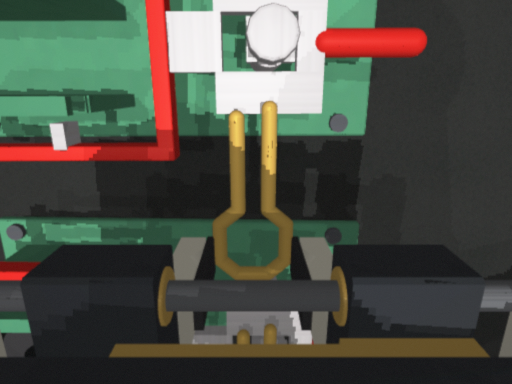

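The clip is out and held, with its legs at (237,115) and (270,105) clear of the stud. Now I'll carry it to the dish.

Call:
{"method": "step_arm", "body": {
  "increments": [
    {"tx":0,"ty":0,"tz":20,"ax":0,"ay":0,"az":0,"claw":-0.4},
    {"tx":0,"ty":0,"tz":30,"ax":0,"ay":0,"az":0,"claw":-0.4},
    {"tx":0,"ty":20,"tz":30,"ax":0,"ay":0,"az":0,"claw":-0.4},
    {"tx":0,"ty":42,"tz":0,"ax":0,"ay":0,"az":-1,"claw":-0.4},
    {"tx":0,"ty":42,"tz":0,"ax":0,"ay":0,"az":-2,"claw":-0.4},
    {"tx":0,"ty":42,"tz":0,"ax":0,"ay":0,"az":-2,"claw":-0.4},
    {"tx":0,"ty":42,"tz":0,"ax":0,"ay":0,"az":-2,"claw":-0.4},
    {"tx":-5,"ty":42,"tz":0,"ax":0,"ay":0,"az":-2,"claw":-0.4},
    {"tx":-5,"ty":42,"tz":0,"ax":0,"ay":0,"az":-2,"claw":-0.4},
    {"tx":-5,"ty":42,"tz":0,"ax":0,"ay":0,"az":-1,"claw":-0.4},
    {"tx":-5,"ty":42,"tz":0,"ax":0,"ay":0,"az":0,"claw":-0.4},
    {"tx":-3,"ty":40,"tz":0,"ax":0,"ay":0,"az":0,"claw":-0.4}
  ]
}}

```text
time_s: 5.3
tcp_pos: [0.4545, 0.3377, 0.1856]
eef_rot: [-180.0, 0.0, -97.6]
contact_force: [1.8, -0.1, -0.1]
gripper_width: 0.038
```

```bash
cat > dish.py <<'E'
from h import *
s=r.get_state(); print(np.round(s['tcp_pos']*1e3,1),np.round(s['eef_rot'],1),s['gripper_width'],s['time_s'])
for n in ('scene','top'):
    c=cap(n);W=world(c);h=cv2.cvtColor(c['image'],cv2.COLOR_BGR2HSV)
    m=(h[...,0]>100)&(h[...,0]<125)&(h[...,1]>120)&(W[...,2]>.034)&(W[...,2]<.045)&(W[...,1]>.22)&(W[...,0]>.3)&(W[...,0]<.7)
    print(n,'dish rim',m.sum(),np.round(np.concatenate([np.ravel(k) for k in cv2.minAreaRect((W[m][:,:2]*1e3).astype(np.float32))]),1))
    m=(h[...,0]>15)&(h[...,0]<33)&(h[...,1]>110)&(W[...,2]>-.01)&(W[...,2]<.3)&(W[...,0]>.3)&(W[...,0]<.7)&(abs(W[...,1])<.5)
    k,l,st,_=cv2.connectedComponentsWithStats(m.astype(np.uint8))
    for i in range(1,k):
        P=W[l==i]
        if st[i,4]>25 and P[:,1].mean()>-.2: print(n,'yellow',st[i,4],np.round(np.median(P,0)*1e3),np.round(np.percentile(P[:,2],95)*1e3))
E
python3 dish.py
```

```text
[454.5 337.7 185.6] [-180.     0.   -97.6] 0.03795690093461991 5.3
scene dish rim 408 [495.8 374.8 159.6 217.9  82.3]
scene yellow 42 [444. 276. 172.] 174.0
scene yellow 101 [475.  41.  89.] 93.0
scene yellow 111 [464. 206.  89.] 93.0
top dish rim 237 [486.5 336.7  82.  209.6  81.8]
top yellow 106 [474.  62.  89.] 92.0
top yellow 141 [461. 224.  89.] 93.0
```

Call:
{"method": "step_arm", "body": {
  "increments": [
    {"tx":-1,"ty":36,"tz":0,"ax":0,"ay":0,"az":0,"claw":-0.4},
    {"tx":-1,"ty":37,"tz":0,"ax":0,"ay":0,"az":0,"claw":-0.4},
    {"tx":0,"ty":0,"tz":-35,"ax":0,"ay":0,"az":0,"claw":-0.4},
    {"tx":0,"ty":0,"tz":-35,"ax":0,"ay":0,"az":0,"claw":-0.4},
    {"tx":0,"ty":0,"tz":-35,"ax":0,"ay":0,"az":0,"claw":-0.4},
    {"tx":0,"ty":0,"tz":-30,"ax":0,"ay":0,"az":0,"claw":-0.4},
    {"tx":0,"ty":0,"tz":-14,"ax":0,"ay":0,"az":0,"claw":-0.4},
    {"tx":0,"ty":0,"tz":-6,"ax":0,"ay":0,"az":0,"claw":-0.4},
    {"tx":0,"ty":0,"tz":0,"ax":0,"ay":0,"az":0,"claw":-0.4},
    {"tx":0,"ty":0,"tz":0,"ax":0,"ay":0,"az":0,"claw":0.1},
    {"tx":0,"ty":0,"tz":0,"ax":0,"ay":0,"az":0,"claw":0.1},
    {"tx":0,"ty":0,"tz":0,"ax":0,"ay":0,"az":0,"claw":0.1}
  ]
}}

```text
time_s: 6.6
tcp_pos: [0.4534, 0.4097, 0.0319]
eef_rot: [-179.9, 0.1, -97.6]
contact_force: [-0.4, -0.1, 0.2]
gripper_width: 0.0478
```

Call:
{"method": "step_arm", "body": {
  "increments": [
    {"tx":0,"ty":0,"tz":15,"ax":0,"ay":0,"az":0,"claw":0.1},
    {"tx":0,"ty":0,"tz":40,"ax":0,"ay":0,"az":0,"claw":0.4},
    {"tx":0,"ty":0,"tz":45,"ax":0,"ay":0,"az":0,"claw":0.4},
    {"tx":0,"ty":-20,"tz":40,"ax":0,"ay":0,"az":2,"claw":0.4},
    {"tx":0,"ty":-45,"tz":0,"ax":0,"ay":0,"az":2,"claw":0.4},
    {"tx":0,"ty":-45,"tz":0,"ax":0,"ay":0,"az":2,"claw":0.4},
    {"tx":0,"ty":-40,"tz":0,"ax":0,"ay":0,"az":2,"claw":0.4},
    {"tx":2,"ty":-40,"tz":0,"ax":0,"ay":0,"az":2,"claw":0.4}
  ]
}}

```text
time_s: 7.4
tcp_pos: [0.4547, 0.2176, 0.1716]
eef_rot: [-179.9, 0.1, -87.5]
contact_force: [0.5, -0.9, -0.2]
gripper_width: 0.0613
```

```bash
python3 dish.py; python3 - <<'E'
from h import *
c=cap('scene');i=c['image'];cv2.imwrite('pics/7.png',cv2.resize(i[110:270,170:460],None,fx=2.5,fy=2.5))
E
```

```text
[454.7 217.6 171.6] [-1.799e+02  1.000e-01 -8.750e+01] 0.061264373488125384 7.4
scene dish rim 410 [494.2 374.9 159.4 214.3  82.2]
scene yellow 98 [477.  42.  89.] 93.0
scene yellow 87 [466. 204.  89.] 93.0
top dish rim 88 [391.4 346.9  49.2 107.5  23.2]
top yellow 105 [474.  64.  88.] 93.0
```

View pics/7.png

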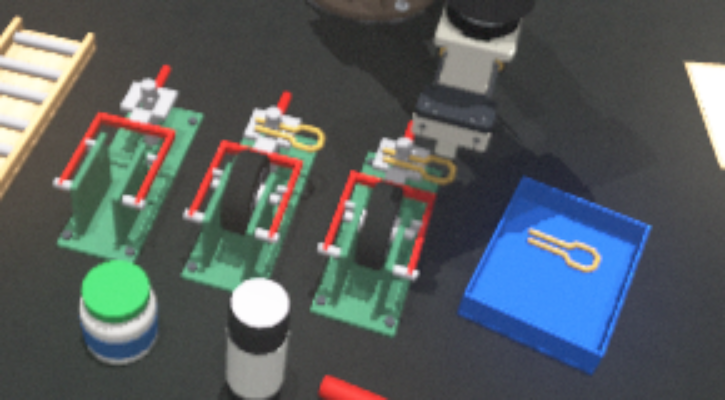

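The first clip lies in the dish at about (575,250) in the crop. Clip L is next.

Call:
{"method": "step_arm", "body": {
  "increments": [
    {"tx":2.5,"ty":0,"tz":-25,"ax":0,"ay":0,"az":0,"claw":0.4},
    {"tx":0,"ty":0,"tz":-20,"ax":0,"ay":0,"az":0,"claw":0.4},
    {"tx":0,"ty":0,"tz":-13,"ax":0,"ay":0,"az":0,"claw":0.4},
    {"tx":0,"ty":0,"tz":-8,"ax":0,"ay":0,"az":0,"claw":0.4},
    {"tx":0,"ty":0,"tz":0,"ax":0,"ay":0,"az":0,"claw":0.4},
    {"tx":0,"ty":0,"tz":0,"ax":0,"ay":0,"az":0,"claw":-0.4},
    {"tx":0,"ty":0,"tz":0,"ax":0,"ay":0,"az":0,"claw":-0.4},
    {"tx":0,"ty":0,"tz":0,"ax":0,"ay":0,"az":0,"claw":-0.4},
    {"tx":0,"ty":0,"tz":0,"ax":0,"ay":0,"az":0,"claw":-0.4},
    {"tx":0,"ty":0,"tz":0,"ax":0,"ay":0,"az":0,"claw":-0.4}
  ]
}}

```text
time_s: 8.55
tcp_pos: [0.4575, 0.2192, 0.1046]
eef_rot: [-180.0, 0.0, -87.6]
contact_force: [-0.1, 0.3, 1.0]
gripper_width: 0.0386
```

Call:
{"method": "step_arm", "body": {
  "increments": [
    {"tx":0,"ty":4,"tz":0,"ax":0,"ay":0,"az":0,"claw":-0.4},
    {"tx":-0.3,"ty":6,"tz":0,"ax":0,"ay":0,"az":0,"claw":-0.4},
    {"tx":-0.3,"ty":6,"tz":0,"ax":0,"ay":0,"az":0,"claw":-0.4},
    {"tx":-0.3,"ty":6,"tz":0,"ax":0,"ay":0,"az":0,"claw":-0.4},
    {"tx":-0.3,"ty":6,"tz":0,"ax":0,"ay":0,"az":0,"claw":-0.4},
    {"tx":-0.3,"ty":6,"tz":0,"ax":0,"ay":0,"az":0,"claw":-0.4},
    {"tx":-0.3,"ty":6,"tz":0,"ax":0,"ay":0,"az":0,"claw":-0.4},
    {"tx":0,"ty":6,"tz":0,"ax":0,"ay":0,"az":0,"claw":-0.4},
    {"tx":0,"ty":4,"tz":0,"ax":0,"ay":0,"az":0,"claw":-0.4},
    {"tx":0,"ty":0,"tz":0,"ax":0,"ay":0,"az":0,"claw":-0.4}
  ]
}}

```text
time_s: 9.55
tcp_pos: [0.4557, 0.2696, 0.1045]
eef_rot: [-180.0, 0.0, -87.6]
contact_force: [-0.1, -0.2, -0.7]
gripper_width: 0.0388
```

```bash
python3 dish.py
```

```text
[455.7 269.6 104.5] [-180.     0.   -87.6] 0.03878167472767685 9.55
scene dish rim 377 [494.6 374.9 159.5 214.3  82.2]
scene yellow 99 [474.  42.  89.] 93.0
scene yellow 54 [455. 213.  90.] 93.0
top dish rim 105 [490.3 361.8 133.5 210.   81.8]
top yellow 101 [474.  63.  88.] 92.0
top yellow 184 [461. 232.  88.] 94.0
```

Call:
{"method": "step_arm", "body": {
  "increments": [
    {"tx":0,"ty":0,"tz":20,"ax":0,"ay":0,"az":0,"claw":-0.4},
    {"tx":15,"ty":20,"tz":10,"ax":0,"ay":0,"az":-2,"claw":-0.4},
    {"tx":20,"ty":31,"tz":0,"ax":0,"ay":0,"az":-2,"claw":-0.4},
    {"tx":25,"ty":40,"tz":0,"ax":0,"ay":0,"az":-3,"claw":-0.4},
    {"tx":25,"ty":40,"tz":0,"ax":0,"ay":0,"az":-3,"claw":-0.4},
    {"tx":0,"ty":0,"tz":-30,"ax":0,"ay":0,"az":0,"claw":-0.4},
    {"tx":0,"ty":0,"tz":-35,"ax":0,"ay":0,"az":0,"claw":-0.4},
    {"tx":0,"ty":0,"tz":-25,"ax":0,"ay":0,"az":0,"claw":-0.4},
    {"tx":0,"ty":0,"tz":-13,"ax":0,"ay":0,"az":0,"claw":-0.4},
    {"tx":0,"ty":0,"tz":0,"ax":0,"ay":0,"az":0,"claw":-0.4}
  ]
}}

```text
time_s: 10.65
tcp_pos: [0.54, 0.3989, 0.0296]
eef_rot: [179.9, -0.2, -97.7]
contact_force: [0.3, 0.2, -0.3]
gripper_width: 0.0387
```

Call:
{"method": "step_arm", "body": {
  "increments": [
    {"tx":0,"ty":0,"tz":0,"ax":0,"ay":0,"az":0,"claw":0.1},
    {"tx":0,"ty":0,"tz":0,"ax":0,"ay":0,"az":0,"claw":0.1},
    {"tx":0,"ty":0,"tz":0,"ax":0,"ay":0,"az":0,"claw":0.1},
    {"tx":0,"ty":0,"tz":15,"ax":0,"ay":0,"az":0,"claw":0.1},
    {"tx":0,"ty":0,"tz":40,"ax":0,"ay":0,"az":0,"claw":0.4},
    {"tx":0,"ty":0,"tz":45,"ax":0,"ay":0,"az":0,"claw":0.4},
    {"tx":0,"ty":0,"tz":45,"ax":0,"ay":0,"az":0,"claw":0.4},
    {"tx":-9,"ty":-40,"tz":5,"ax":0,"ay":0,"az":3,"claw":0.4},
    {"tx":-9,"ty":-43,"tz":0,"ax":0,"ay":0,"az":3,"claw":0.4},
    {"tx":-9,"ty":-43,"tz":0,"ax":0,"ay":0,"az":3,"claw":0.4},
    {"tx":-9,"ty":-43,"tz":0,"ax":0,"ay":0,"az":2,"claw":0.4},
    {"tx":-9,"ty":-43,"tz":0,"ax":0,"ay":0,"az":1,"claw":0.4}
  ]
}}

```text
time_s: 11.85
tcp_pos: [0.4953, 0.1865, 0.1834]
eef_rot: [-179.9, 0.1, -85.5]
contact_force: [1.4, -0.6, 0.6]
gripper_width: 0.0613
```

Call:
{"method": "step_arm", "body": {
  "increments": [
    {"tx":-9,"ty":-43,"tz":0,"ax":0,"ay":0,"az":0,"claw":0.4},
    {"tx":-9,"ty":-43,"tz":0,"ax":0,"ay":0,"az":0,"claw":0.4},
    {"tx":-9,"ty":-40,"tz":0,"ax":0,"ay":0,"az":0,"claw":0.4}
  ]
}}

```text
time_s: 12.15
tcp_pos: [0.4682, 0.0604, 0.1834]
eef_rot: [-179.9, 0.1, -85.6]
contact_force: [1.3, -0.4, 0.7]
gripper_width: 0.0609
```

```bash
python3 dish.py
```

```text
[468.2  60.4 183.4] [-1.799e+02  1.000e-01 -8.560e+01] 0.060863882337121734 12.15
scene dish rim 413 [494.2 374.9 159.6 216.   82.3]
scene yellow 87 [477.  38.  89.] 93.0
top dish rim 202 [570.3 393.8 105.6 205.4  29.3]
```

Call:
{"method": "step_arm", "body": {
  "increments": [
    {"tx":0,"ty":-4,"tz":-30,"ax":0,"ay":0,"az":-0.5,"claw":0.4},
    {"tx":0,"ty":0,"tz":-25,"ax":0,"ay":0,"az":0,"claw":0.4},
    {"tx":0,"ty":0,"tz":-15,"ax":0,"ay":0,"az":0,"claw":0.4},
    {"tx":0,"ty":0,"tz":-8,"ax":0,"ay":0,"az":0,"claw":0.4},
    {"tx":0,"ty":0,"tz":0,"ax":0,"ay":0,"az":0,"claw":0.4},
    {"tx":0,"ty":0,"tz":0,"ax":0,"ay":0,"az":0,"claw":-0.4},
    {"tx":0,"ty":0,"tz":0,"ax":0,"ay":0,"az":0,"claw":-0.4},
    {"tx":0,"ty":0,"tz":0,"ax":0,"ay":0,"az":0,"claw":-0.4},
    {"tx":0,"ty":0,"tz":0,"ax":0,"ay":0,"az":0,"claw":-0.4},
    {"tx":0,"ty":0,"tz":0,"ax":0,"ay":0,"az":0,"claw":-0.4}
  ]
}}

```text
time_s: 13.25
tcp_pos: [0.4689, 0.0583, 0.1038]
eef_rot: [-180.0, 0.0, -86.1]
contact_force: [0.1, 1.4, 2.7]
gripper_width: 0.0387
```

Call:
{"method": "step_arm", "body": {
  "increments": [
    {"tx":0,"ty":4,"tz":0,"ax":0,"ay":0,"az":0,"claw":-0.4},
    {"tx":-0.4,"ty":6,"tz":0,"ax":0,"ay":0,"az":0,"claw":-0.4},
    {"tx":-0.4,"ty":6,"tz":0,"ax":0,"ay":0,"az":0,"claw":-0.4},
    {"tx":-0.4,"ty":6,"tz":0,"ax":0,"ay":0,"az":0,"claw":-0.4},
    {"tx":-0.4,"ty":6,"tz":0,"ax":0,"ay":0,"az":0,"claw":-0.4},
    {"tx":-0.4,"ty":6,"tz":0,"ax":0,"ay":0,"az":0,"claw":-0.4},
    {"tx":-0.4,"ty":6,"tz":0,"ax":0,"ay":0,"az":0,"claw":-0.4},
    {"tx":-0.4,"ty":6,"tz":0,"ax":0,"ay":0,"az":0,"claw":-0.4},
    {"tx":0,"ty":2,"tz":0,"ax":0,"ay":0,"az":0,"claw":-0.4},
    {"tx":0,"ty":0,"tz":0,"ax":0,"ay":0,"az":0,"claw":-0.4}
  ]
}}

```text
time_s: 14.25
tcp_pos: [0.4658, 0.1064, 0.1036]
eef_rot: [180.0, 0.0, -86.1]
contact_force: [-0.6, -0.7, -0.1]
gripper_width: 0.0384
```

```bash
python3 dish.py
```

```text
[465.8 106.4 103.6] [180.    0.  -86.1] 0.038355459676985955 14.25
scene dish rim 415 [494.8 374.8 159.5 213.3  82.3]
top dish rim 239 [512.3 373.3 161.4 169.9  82.3]
top yellow 102 [471.  61.  90.] 95.0
```

Call:
{"method": "step_arm", "body": {
  "increments": [
    {"tx":0,"ty":0,"tz":20,"ax":0,"ay":0,"az":0,"claw":-0.4},
    {"tx":0,"ty":0,"tz":30,"ax":0,"ay":0,"az":0,"claw":-0.4},
    {"tx":0,"ty":18,"tz":20,"ax":0,"ay":0,"az":-1,"claw":-0.4},
    {"tx":4,"ty":40,"tz":0,"ax":0,"ay":0,"az":-2,"claw":-0.4},
    {"tx":4,"ty":40,"tz":0,"ax":0,"ay":0,"az":-2,"claw":-0.4},
    {"tx":4,"ty":40,"tz":0,"ax":0,"ay":0,"az":-2,"claw":-0.4},
    {"tx":4,"ty":40,"tz":0,"ax":0,"ay":0,"az":-2,"claw":-0.4},
    {"tx":4,"ty":40,"tz":0,"ax":0,"ay":0,"az":-2,"claw":-0.4},
    {"tx":4,"ty":40,"tz":0,"ax":0,"ay":0,"az":-1,"claw":-0.4},
    {"tx":6,"ty":40,"tz":0,"ax":0,"ay":0,"az":0,"claw":-0.4}
  ]
}}

```text
time_s: 15.35
tcp_pos: [0.4958, 0.4054, 0.1735]
eef_rot: [180.0, -0.0, -98.2]
contact_force: [1.3, 0.1, 0.3]
gripper_width: 0.0386
```

```bash
python3 dish.py
```

```text
[495.8 405.4 173.5] [180.   -0.  -98.2] 0.0385879776827005 15.35
scene dish rim 343 [495.2 374.8 159.6 213.2  82.2]
scene yellow 71 [484. 346. 160.] 164.0
scene yellow 39 [546. 377.  10.] 14.0
top dish rim 404 [492.2 375.6 161.  210.3  81.9]
```

Call:
{"method": "step_arm", "body": {
  "increments": [
    {"tx":0,"ty":0,"tz":-35,"ax":0,"ay":0,"az":0,"claw":-0.4},
    {"tx":0,"ty":0,"tz":-40,"ax":0,"ay":0,"az":0,"claw":-0.4},
    {"tx":0,"ty":0,"tz":-35,"ax":0,"ay":0,"az":0,"claw":-0.4},
    {"tx":0,"ty":0,"tz":-21,"ax":0,"ay":0,"az":0,"claw":-0.4},
    {"tx":0,"ty":0,"tz":0,"ax":0,"ay":0,"az":0,"claw":-0.4},
    {"tx":0,"ty":0,"tz":0,"ax":0,"ay":0,"az":0,"claw":0.15},
    {"tx":0,"ty":0,"tz":0,"ax":0,"ay":0,"az":0,"claw":0.15},
    {"tx":0,"ty":0,"tz":0,"ax":0,"ay":0,"az":0,"claw":0.15},
    {"tx":0,"ty":0,"tz":15,"ax":0,"ay":0,"az":0,"claw":0.15},
    {"tx":0,"ty":0,"tz":40,"ax":0,"ay":0,"az":0,"claw":0},
    {"tx":0,"ty":0,"tz":45,"ax":0,"ay":0,"az":0,"claw":0},
    {"tx":0,"ty":0,"tz":30,"ax":0,"ay":0,"az":0,"claw":0}
  ]
}}

```text
time_s: 16.65
tcp_pos: [0.4968, 0.4048, 0.178]
eef_rot: [-179.8, 0.2, -98.1]
contact_force: [0.4, 0.1, 0.3]
gripper_width: 0.0441
```

Call:
{"method": "step_arm", "body": {
  "increments": [
    {"tx":-9,"ty":-24,"tz":0,"ax":0,"ay":0,"az":-8,"claw":0},
    {"tx":-9,"ty":-24,"tz":0,"ax":0,"ay":0,"az":-8,"claw":0},
    {"tx":-9,"ty":-24,"tz":0,"ax":0,"ay":0,"az":-8,"claw":0},
    {"tx":-9,"ty":-24,"tz":0,"ax":0,"ay":0,"az":-8,"claw":0},
    {"tx":-9,"ty":-24,"tz":0,"ax":0,"ay":0,"az":-8,"claw":0},
    {"tx":-9,"ty":-24,"tz":0,"ax":0,"ay":0,"az":-8,"claw":0},
    {"tx":-9,"ty":-24,"tz":0,"ax":0,"ay":0,"az":-8,"claw":0},
    {"tx":-9,"ty":-24,"tz":0,"ax":0,"ay":0,"az":-8,"claw":0},
    {"tx":-9,"ty":-24,"tz":0,"ax":0,"ay":0,"az":-8,"claw":0},
    {"tx":-9,"ty":-24,"tz":0,"ax":0,"ay":0,"az":-7.5,"claw":0},
    {"tx":0,"ty":0,"tz":0,"ax":0,"ay":0,"az":0,"claw":0}
  ]
}}

```text
time_s: 17.75
tcp_pos: [0.4047, 0.1619, 0.1742]
eef_rot: [179.9, 0.1, -177.9]
contact_force: [0.1, -0.2, 0.2]
gripper_width: 0.0437
```

```bash
python3 dish.py;  python3 - <<'E'
from h import *
c=cap('wrist','8.png'); print(r.get_state()['joints'])
c2=cap('top')
cv2.imwrite('pics/8.png',np.hstack([cv2.resize(c['image'],(400,300)),cv2.resize(c2['image'][150:300,60:260],(400,300))]))
E
```

```text
[404.7 161.9 174.2] [ 1.799e+02  1.000e-01 -1.779e+02] 0.04374612392108172 17.75
scene dish rim 403 [493.9 375.  159.8 217.   82.3]
scene yellow 31 [385. 201. 249.] 253.0
scene yellow 41 [428. 141. 248.] 252.0
scene yellow 45 [481. 398.  10.] 13.0
top dish rim 253 [496.1 376.2 160.6 203.   81.9]
[ 4.79976143e+01  1.38246350e+00 -3.38218977e+01  2.12811789e-02
 -5.46320569e+01 -1.35542054e+02]
```

View pics/8.png

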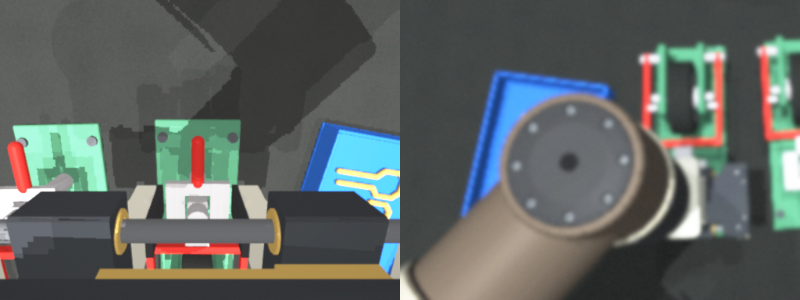

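The handle is centred between the jaws (198,160). Next: descend and grip.

Call:
{"method": "step_arm", "body": {
  "increments": [
    {"tx":-1,"ty":1,"tz":-30,"ax":0,"ay":0,"az":0,"claw":0},
    {"tx":0,"ty":0,"tz":-30,"ax":0,"ay":0,"az":0,"claw":0},
    {"tx":0,"ty":0,"tz":-20,"ax":0,"ay":0,"az":0,"claw":0},
    {"tx":0,"ty":0,"tz":-14,"ax":0,"ay":0,"az":0,"claw":0},
    {"tx":0,"ty":0,"tz":0,"ax":0,"ay":0,"az":0,"claw":-1},
    {"tx":0,"ty":0,"tz":0,"ax":0,"ay":0,"az":0,"claw":-1},
    {"tx":0,"ty":0,"tz":0,"ax":0,"ay":0,"az":0,"claw":-1},
    {"tx":0,"ty":0,"tz":0,"ax":0,"ay":0,"az":0,"claw":-1},
    {"tx":0,"ty":0,"tz":0,"ax":0,"ay":0,"az":0,"claw":-1}
  ],
  "newtons": 15
}}

```text
time_s: 18.85
tcp_pos: [0.4052, 0.1648, 0.0793]
eef_rot: [-180.0, 0.0, -177.6]
contact_force: [2.8, -2.5, 2.2]
gripper_width: 0.0115
```

```bash
python3 - <<'E'
import numpy as np
# arc increments for L,M,R: radius 213, 0->96deg
for k,th in dict(L=2.35,M=3.8,R=4.6).items():
    a=np.radians(np.linspace(0,96,21)); X=-213*np.cos(a);Z=213*np.sin(a); t=np.radians(th)
    d=np.diff(X); print(k,[ (round(u*np.cos(t),1),round(u*np.sin(t),1),round(z,1)) for u,z in zip(d,np.diff(Z))])
E
```

```text
L [(np.float64(0.7), np.float64(0.0), np.float64(17.8)), (np.float64(2.2), np.float64(0.1), np.float64(17.7)), (np.float64(3.7), np.float64(0.2), np.float64(17.4)), (np.float64(5.2), np.float64(0.2), np.float64(17.1)), (np.float64(6.6), np.float64(0.3), np.float64(16.6)), (np.float64(7.9), np.float64(0.3), np.float64(16.0)), (np.float64(9.2), np.float64(0.4), np.float64(15.3)), (np.float64(10.5), np.float64(0.4), np.float64(14.4)), (np.float64(11.6), np.float64(0.5), np.float64(13.5)), (np.float64(12.7), np.float64(0.5), np.float64(12.5)), (np.float64(13.7), np.float64(0.6), np.float64(11.4)), (np.float64(14.6), np.float64(0.6), np.float64(10.2)), (np.float64(15.4), np.float64(0.6), np.float64(8.9)), (np.float64(16.1), np.float64(0.7), np.float64(7.6)), (np.float64(16.7), np.float64(0.7), np.float64(6.2)), (np.float64(17.2), np.float64(0.7), np.float64(4.8)), (np.float64(17.5), np.float64(0.7), np.float64(3.3)), (np.float64(17.7), np.float64(0.7), np.float64(1.9)), (np.float64(17.8), np.float64(0.7), np.float64(0.4)), (np.float64(17.8), np.float64(0.7), np.float64(-1.1))]
M [(np.floa
[... 1466 characters left out ...]
at64(10.5), np.float64(0.8), np.float64(14.4)), (np.float64(11.6), np.float64(0.9), np.float64(13.5)), (np.float64(12.7), np.float64(1.0), np.float64(12.5)), (np.float64(13.7), np.float64(1.1), np.float64(11.4)), (np.float64(14.6), np.float64(1.2), np.float64(10.2)), (np.float64(15.4), np.float64(1.2), np.float64(8.9)), (np.float64(16.1), np.float64(1.3), np.float64(7.6)), (np.float64(16.7), np.float64(1.3), np.float64(6.2)), (np.float64(17.1), np.float64(1.4), np.float64(4.8)), (np.float64(17.5), np.float64(1.4), np.float64(3.3)), (np.float64(17.7), np.float64(1.4), np.float64(1.9)), (np.float64(17.8), np.float64(1.4), np.float64(0.4)), (np.float64(17.7), np.float64(1.4), np.float64(-1.1))]
```

Call:
{"method": "step_arm", "body": {
  "increments": [
    {"tx":0.7,"ty":0,"tz":17.8,"ax":0,"ay":0,"az":0,"claw":-1},
    {"tx":2.2,"ty":0.1,"tz":17.7,"ax":0,"ay":0,"az":0,"claw":-1},
    {"tx":3.7,"ty":0.2,"tz":17.4,"ax":0,"ay":0,"az":0,"claw":-1},
    {"tx":5.2,"ty":0.2,"tz":17.1,"ax":0,"ay":0,"az":0,"claw":-1},
    {"tx":6.6,"ty":0.3,"tz":16.6,"ax":0,"ay":0,"az":0,"claw":-1},
    {"tx":7.9,"ty":0.3,"tz":16,"ax":0,"ay":0,"az":0,"claw":-1},
    {"tx":9.2,"ty":0.4,"tz":15.3,"ax":0,"ay":0,"az":0,"claw":-1},
    {"tx":10.5,"ty":0.4,"tz":14.4,"ax":0,"ay":0,"az":0,"claw":-1},
    {"tx":11.6,"ty":0.5,"tz":13.5,"ax":0,"ay":0,"az":0,"claw":-1},
    {"tx":12.7,"ty":0.5,"tz":12.5,"ax":0,"ay":0,"az":0,"claw":-1}
  ]
}}

```text
time_s: 19.85
tcp_pos: [0.4744, 0.1672, 0.2372]
eef_rot: [-180.0, -0.1, -177.7]
contact_force: [0.8, 0.3, -5.1]
gripper_width: 0.0114
```

Call:
{"method": "step_arm", "body": {
  "increments": [
    {"tx":13.7,"ty":0.6,"tz":11.4,"ax":0,"ay":0,"az":0,"claw":-1},
    {"tx":14.6,"ty":0.6,"tz":10.2,"ax":0,"ay":0,"az":0,"claw":-1},
    {"tx":15.4,"ty":0.6,"tz":8.9,"ax":0,"ay":0,"az":0,"claw":-1},
    {"tx":16.1,"ty":0.7,"tz":7.6,"ax":0,"ay":0,"az":0,"claw":-1},
    {"tx":16.7,"ty":0.7,"tz":6.2,"ax":0,"ay":0,"az":0,"claw":-1},
    {"tx":17.2,"ty":0.7,"tz":4.8,"ax":0,"ay":0,"az":0,"claw":-1},
    {"tx":17.5,"ty":0.7,"tz":3.3,"ax":0,"ay":0,"az":0,"claw":-1},
    {"tx":17.7,"ty":0.7,"tz":1.9,"ax":0,"ay":0,"az":0,"claw":-1},
    {"tx":17.8,"ty":0.7,"tz":0.4,"ax":0,"ay":0,"az":0,"claw":-1},
    {"tx":17.8,"ty":0.7,"tz":-1.1,"ax":0,"ay":0,"az":0,"claw":-1},
    {"tx":0,"ty":0,"tz":0,"ax":0,"ay":0,"az":0,"claw":-1}
  ]
}}

```text
time_s: 20.95
tcp_pos: [0.6416, 0.1734, 0.2911]
eef_rot: [-179.9, 0.1, -177.7]
contact_force: [1.9, -3.7, 1.9]
gripper_width: 0.0117
```

```bash
python3 - <<'E'
from h import *
c=cap('wrist');c2=cap('scene')
cv2.imwrite('pics/9.png',np.hstack([cv2.resize(c['image'],(400,300)),cv2.resize(c2['image'][80:280,190:457],(400,300))]))
E
```

```text
(no output)
```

View pics/9.png

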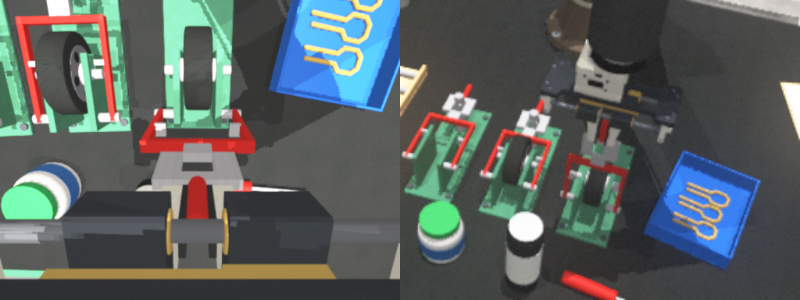

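Lever L stands upright with the handle in the jaws, and all three clips are in the dish. Next: release, rise and go over wheel L.

Call:
{"method": "step_arm", "body": {
  "increments": [
    {"tx":0,"ty":0,"tz":0,"ax":0,"ay":0,"az":0,"claw":0.1},
    {"tx":0,"ty":0,"tz":0,"ax":0,"ay":0,"az":0,"claw":0.1},
    {"tx":0,"ty":0,"tz":10,"ax":0,"ay":0,"az":0,"claw":0.1},
    {"tx":2,"ty":0,"tz":30,"ax":0,"ay":0,"az":0,"claw":0.1},
    {"tx":2,"ty":0,"tz":30,"ax":0,"ay":0,"az":0,"claw":0.1},
    {"tx":-21,"ty":-1,"tz":10,"ax":0,"ay":0,"az":0,"claw":0.1},
    {"tx":-31,"ty":-1,"tz":0,"ax":0,"ay":0,"az":0,"claw":0.1},
    {"tx":-32,"ty":-1,"tz":0,"ax":0,"ay":0,"az":0,"claw":0.1},
    {"tx":0,"ty":0,"tz":0,"ax":0,"ay":0,"az":0,"claw":0.1}
  ]
}}

```text
time_s: 21.95
tcp_pos: [0.5569, 0.1716, 0.373]
eef_rot: [179.9, 0.1, -177.6]
contact_force: [0.4, 0.3, 1.1]
gripper_width: 0.0481
```

```bash
cat > lev.py <<'E'
from h import *
s=r.get_state(); print(np.round(s['tcp_pos']*1e3,1),np.round(s['eef_rot'],1),s['gripper_width'],s['time_s'])
ST=dict(L=(.5613,.1697,2.35),M=(.5736,.0104,3.8),R=(.5878,-.1501,4.6))
for n in ('scene','top','wrist'):
    c=cap(n);W=world(c);h=cv2.cvtColor(c['image'],cv2.COLOR_BGR2HSV);H,S=h[...,0],h[...,1]
    for k,(x,y,t) in ST.items():
        t=np.radians(t);d=W-[x,y,0];X=d[...,0]*np.cos(t)+d[...,1]*np.sin(t);Y=-d[...,0]*np.sin(t)+d[...,1]*np.cos(t);Z=W[...,2]
        near=(c['depth']>0)&(abs(Y)<.06)&(abs(X)<.3)
        red=near&((H<6)|(H>174))&(S>130)&(Z>.12)&(np.hypot(X-.055,Z-.08)>.1)
        if red.sum()>15: print(n,k,'lever deg',red.sum(),np.round(np.degrees(np.median(np.arctan2(Z[red]-.08,.055-X[red]))),1))
        w=near&(Z>.105)&(Z<.135)&(S<90)&(abs(Y)<.03)&(X>-.075)&(X<.05)
        if w.sum()>60: print(n,k,'wheel',w.sum(),'X',np.round(np.percentile(X[w],[2,98])*1e3),'Y',np.round(np.percentile(Y[w],[3,97])*1e3),np.round(np.percentile(Z[w],97)*1e3))
E
python3 lev.py
```

```text
[556.9 171.6 373. ] [ 1.799e+02  1.000e-01 -1.776e+02] 0.04811190335142758 21.95
scene L lever deg 263 96.4
scene L wheel 156 X [-10.  43.] Y [-15.  15.] 127.0
scene M wheel 266 X [-23.  43.] Y [-15.  15.] 131.0
top L wheel 404 X [-43.  37.] Y [-15.  14.] 131.0
top M wheel 376 X [-43.  37.] Y [-14.  15.] 132.0
wrist L lever deg 1495 93.8
wrist L wheel 1932 X [-41.  41.] Y [-13.  16.] 131.0
wrist M wheel 2286 X [-41.  39.] Y [-12.  18.] 131.0
```

Call:
{"method": "step_arm", "body": {
  "increments": [
    {"tx":3,"ty":-1,"tz":-45,"ax":0,"ay":0,"az":0,"claw":0.1},
    {"tx":0,"ty":0,"tz":-45,"ax":0,"ay":0,"az":0,"claw":0.1},
    {"tx":0,"ty":0,"tz":-45,"ax":0,"ay":0,"az":0,"claw":0.1},
    {"tx":0,"ty":0,"tz":-45,"ax":0,"ay":0,"az":0,"claw":0.1},
    {"tx":0,"ty":0,"tz":-35,"ax":0,"ay":0,"az":0,"claw":0.1},
    {"tx":0,"ty":0,"tz":-20,"ax":0,"ay":0,"az":0,"claw":0.1},
    {"tx":0,"ty":0,"tz":-12,"ax":0,"ay":0,"az":0,"claw":0.1},
    {"tx":0,"ty":0,"tz":-6,"ax":0,"ay":0,"az":0,"claw":0.1},
    {"tx":0,"ty":0,"tz":0,"ax":0,"ay":0,"az":0,"claw":0.1}
  ]
}}

```text
time_s: 23.0
tcp_pos: [0.5631, 0.1707, 0.1172]
eef_rot: [-180.0, -0.0, -177.6]
contact_force: [-0.6, 0.1, -0.8]
gripper_width: 0.0481
```

Call:
{"method": "step_arm", "body": {
  "increments": [
    {"tx":0,"ty":0,"tz":0,"ax":0,"ay":0,"az":0,"claw":-0.5},
    {"tx":0,"ty":0,"tz":0,"ax":0,"ay":0,"az":0,"claw":-0.5},
    {"tx":0,"ty":0,"tz":0,"ax":0,"ay":0,"az":0,"claw":-0.5},
    {"tx":0,"ty":0,"tz":0,"ax":0,"ay":0,"az":0,"claw":-0.5},
    {"tx":0,"ty":0,"tz":0,"ax":0,"ay":0,"az":0,"claw":-0.5}
  ],
  "newtons": 40
}}

```text
time_s: 23.5
tcp_pos: [0.5632, 0.171, 0.1186]
eef_rot: [180.0, 0.1, -177.6]
contact_force: [-1.4, 0.7, 6.1]
gripper_width: 0.0318
```

Call:
{"method": "step_arm", "body": {
  "increments": [
    {"tx":0,"ty":0,"tz":3,"ax":0,"ay":0,"az":0,"claw":-0.5},
    {"tx":0,"ty":0,"tz":1,"ax":0,"ay":0,"az":0,"claw":-0.5},
    {"tx":-5,"ty":-0.2,"tz":0,"ax":0,"ay":0,"az":0,"claw":-0.5},
    {"tx":-6,"ty":-0.2,"tz":0,"ax":0,"ay":0,"az":0,"claw":-0.5},
    {"tx":-6,"ty":-0.2,"tz":0,"ax":0,"ay":0,"az":0,"claw":-0.5},
    {"tx":-6,"ty":-0.3,"tz":0,"ax":0,"ay":0,"az":0,"claw":-0.5},
    {"tx":-6,"ty":-0.3,"tz":0,"ax":0,"ay":0,"az":0,"claw":-0.5},
    {"tx":-6,"ty":-0.3,"tz":0,"ax":0,"ay":0,"az":0,"claw":-0.5},
    {"tx":-3,"ty":-0.2,"tz":0,"ax":0,"ay":0,"az":0,"claw":-0.5},
    {"tx":0,"ty":0,"tz":0,"ax":0,"ay":0,"az":0,"claw":-0.5},
    {"tx":0,"ty":0,"tz":0,"ax":0,"ay":0,"az":0,"claw":-0.5}
  ]
}}

```text
time_s: 24.6
tcp_pos: [0.5249, 0.1691, 0.1216]
eef_rot: [180.0, 0.0, -177.6]
contact_force: [-0.1, -0.4, -4.8]
gripper_width: 0.0315
```

```bash
python3 lev.py
```

```text
[524.9 169.1 121.6] [ 180.     0.  -177.6] 0.031525260086100196 24.6
scene L lever deg 269 96.4
scene L wheel 90 X [-42.   6.] Y [-24.  29.] 134.0
scene M wheel 262 X [-23.  42.] Y [-15.  15.] 131.0
top L lever deg 116 93.4
top L wheel 69 X [-74. -61.] Y [-15.  14.] 130.0
top M wheel 383 X [-44.  37.] Y [-14.  15.] 131.0
wrist L wheel 9634 X [-74.  -8.] Y [-24.  25.] 134.0
```

Call:
{"method": "step_arm", "body": {
  "increments": [
    {"tx":0,"ty":0,"tz":8,"ax":0,"ay":0,"az":0,"claw":-0.5},
    {"tx":0,"ty":0,"tz":15,"ax":0,"ay":0,"az":0,"claw":-0.5},
    {"tx":0,"ty":0,"tz":25,"ax":0,"ay":0,"az":0,"claw":-0.5},
    {"tx":0,"ty":0,"tz":40,"ax":0,"ay":0,"az":0,"claw":-0.5},
    {"tx":0,"ty":0,"tz":40,"ax":0,"ay":0,"az":0,"claw":-0.5},
    {"tx":-7,"ty":-30,"tz":0,"ax":0,"ay":0,"az":1,"claw":-0.5},
    {"tx":-10,"ty":-42,"tz":0,"ax":0,"ay":0,"az":0.9,"claw":-0.5},
    {"tx":-10,"ty":-43,"tz":0,"ax":0,"ay":0,"az":0,"claw":-0.5},
    {"tx":-10,"ty":-43,"tz":0,"ax":0,"ay":0,"az":0,"claw":-0.5},
    {"tx":-10,"ty":-43,"tz":0,"ax":0,"ay":0,"az":0,"claw":-0.5},
    {"tx":-10,"ty":-43,"tz":0,"ax":0,"ay":0,"az":0,"claw":-0.5},
    {"tx":-10,"ty":-43,"tz":0,"ax":0,"ay":0,"az":0,"claw":-0.5}
  ]
}}

```text
time_s: 25.95
tcp_pos: [0.457, -0.1197, 0.2504]
eef_rot: [180.0, 0.1, -175.7]
contact_force: [0.7, 0.1, -5.8]
gripper_width: 0.0319
```

Call:
{"method": "step_arm", "body": {
  "increments": [
    {"tx":-10,"ty":-43,"tz":0,"ax":0,"ay":0,"az":0,"claw":-0.5},
    {"tx":-10,"ty":-43,"tz":0,"ax":0,"ay":0,"az":0,"claw":-0.5},
    {"tx":-10,"ty":-43,"tz":0,"ax":0,"ay":0,"az":0,"claw":-0.5},
    {"tx":-10,"ty":-43,"tz":0,"ax":0,"ay":0,"az":0,"claw":-0.5},
    {"tx":-10,"ty":-43,"tz":0,"ax":0,"ay":0,"az":0,"claw":-0.5},
    {"tx":-10,"ty":-43,"tz":0,"ax":0,"ay":0,"az":0,"claw":-0.5},
    {"tx":0,"ty":0,"tz":0,"ax":0,"ay":0,"az":0,"claw":-0.5}
  ]
}}

```text
time_s: 26.65
tcp_pos: [0.3961, -0.3803, 0.2496]
eef_rot: [-179.9, -0.1, -176.0]
contact_force: [0.4, 0.5, -5.0]
gripper_width: 0.0319
```

```bash
python3 - <<'E'
from h import *
s=r.get_state(); print(s['tcp_pos'],s['eef_rot'],s['joints'])
c=cap('wrist');c2=cap('scene')
for n,q in(('w',c),('s',c2)):
    W=world(q);h=cv2.cvtColor(q['image'],cv2.COLOR_BGR2HSV)
    m=(h[...,0]>8)&(h[...,0]<25)&(h[...,1]>40)&(W[...,2]>.025)&(W[...,2]<.036)&(abs(W[...,1]+.368)<.1)&(W[...,0]>.3)&(W[...,0]<.7)
    if m.sum()>50: print(n,m.sum(),cv2.minAreaRect((W[m][:,:2]*1e3).astype(np.float32)))
cv2.imwrite('pics/10.png',np.hstack([cv2.resize(c['image'],(400,300)),cv2.resize(c2['image'][60:260,70:337],(400,300))]))
E
```

```text
[ 0.39610907 -0.38033139  0.24956615] [-1.79947281e+02 -5.72919116e-02 -1.75986778e+02] [-23.3419569    8.55618418 -15.00884197   0.07978882 -66.46165468
 -62.67667666]
w 770 ((482.32440185546875, -368.47698974609375), (284.1807556152344, 126.19338989257812), 4.094820976257324)
s 416 ((504.1583251953125, -368.6741027832031), (323.7979431152344, 128.99124145507812), 4.058280944824219)
```

View pics/10.png

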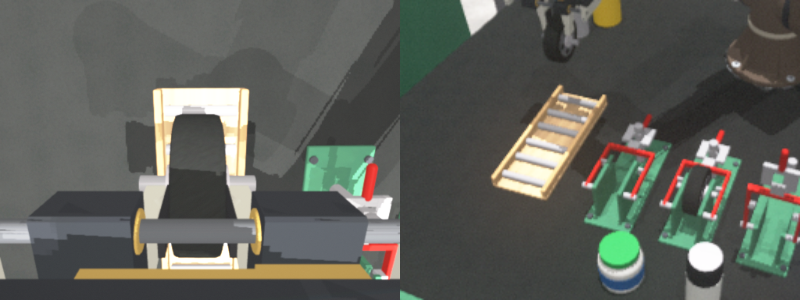

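The wheel is held over bay 0, upright. I'll lower it.

Call:
{"method": "step_arm", "body": {
  "increments": [
    {"tx":3.5,"ty":4.5,"tz":-30,"ax":0,"ay":0,"az":0,"claw":-0.5},
    {"tx":0,"ty":0,"tz":-40,"ax":0,"ay":0,"az":0,"claw":-0.5},
    {"tx":0,"ty":0,"tz":-30,"ax":0,"ay":0,"az":0,"claw":-0.5},
    {"tx":0,"ty":0,"tz":-20,"ax":0,"ay":0,"az":0,"claw":-0.5},
    {"tx":0,"ty":0,"tz":-10,"ax":0,"ay":0,"az":0,"claw":-0.5},
    {"tx":0,"ty":0,"tz":-6,"ax":0,"ay":0,"az":0,"claw":-0.5},
    {"tx":0,"ty":0,"tz":-4,"ax":0,"ay":0,"az":0,"claw":-0.5},
    {"tx":0,"ty":0,"tz":-2,"ax":0,"ay":0,"az":0,"claw":-0.5},
    {"tx":0,"ty":0,"tz":0,"ax":0,"ay":0,"az":0,"claw":-0.5},
    {"tx":0,"ty":0,"tz":0,"ax":0,"ay":0,"az":0,"claw":-0.5}
  ]
}}

```text
time_s: 27.75
tcp_pos: [0.4015, -0.3718, 0.1082]
eef_rot: [-180.0, 0.1, -175.7]
contact_force: [-0.3, 0.5, -5.2]
gripper_width: 0.0319
```

Call:
{"method": "step_arm", "body": {
  "increments": [
    {"tx":-1.5,"ty":-4,"tz":0,"ax":0,"ay":0,"az":0,"claw":-0.5},
    {"tx":0,"ty":0,"tz":-1,"ax":0,"ay":0,"az":0,"claw":-0.5},
    {"tx":0,"ty":0,"tz":-1,"ax":0,"ay":0,"az":0,"claw":-0.5},
    {"tx":0,"ty":0,"tz":0,"ax":0,"ay":0,"az":0,"claw":-0.5},
    {"tx":0,"ty":0,"tz":0,"ax":0,"ay":0,"az":0,"claw":-0.5}
  ]
}}

```text
time_s: 28.25
tcp_pos: [0.3998, -0.3758, 0.1059]
eef_rot: [-180.0, 0.0, -175.7]
contact_force: [-2.1, -0.8, 1.2]
gripper_width: 0.0317
```

Call:
{"method": "step_arm", "body": {
  "increments": [
    {"tx":0,"ty":0,"tz":0,"ax":0,"ay":0,"az":0,"claw":0.1},
    {"tx":0,"ty":0,"tz":0,"ax":0,"ay":0,"az":0,"claw":0.1},
    {"tx":0,"ty":0,"tz":10,"ax":0,"ay":0,"az":0,"claw":0.1},
    {"tx":0,"ty":0,"tz":30,"ax":0,"ay":0,"az":0,"claw":0.1},
    {"tx":0,"ty":0,"tz":40,"ax":0,"ay":0,"az":0,"claw":0.1},
    {"tx":1,"ty":20,"tz":14,"ax":0,"ay":0,"az":0,"claw":0},
    {"tx":2,"ty":44,"tz":0,"ax":0,"ay":0,"az":-0.5,"claw":0},
    {"tx":2,"ty":44,"tz":0,"ax":0,"ay":0,"az":0,"claw":0},
    {"tx":2,"ty":44,"tz":0,"ax":0,"ay":0,"az":0,"claw":0},
    {"tx":2,"ty":44,"tz":0,"ax":0,"ay":0,"az":0,"claw":0},
    {"tx":2,"ty":44,"tz":0,"ax":0,"ay":0,"az":0,"claw":0},
    {"tx":2,"ty":44,"tz":0,"ax":0,"ay":0,"az":0,"claw":0}
  ]
}}

```text
time_s: 29.45
tcp_pos: [0.4128, -0.0899, 0.2006]
eef_rot: [180.0, 0.1, -176.2]
contact_force: [1.3, 0.5, -0.5]
gripper_width: 0.0437
```

Call:
{"method": "step_arm", "body": {
  "increments": [
    {"tx":2,"ty":46,"tz":0,"ax":0,"ay":0,"az":0,"claw":0},
    {"tx":1,"ty":46,"tz":0,"ax":0,"ay":0,"az":0,"claw":0},
    {"tx":0,"ty":0,"tz":0,"ax":0,"ay":0,"az":0,"claw":0},
    {"tx":0,"ty":0,"tz":0,"ax":0,"ay":0,"az":0,"claw":0}
  ]
}}

```text
time_s: 29.85
tcp_pos: [0.4159, 0.0018, 0.2002]
eef_rot: [180.0, 0.1, -176.0]
contact_force: [0.6, -1.0, 0.2]
gripper_width: 0.0436
```

```bash
cat > rack.py <<'E'
from h import *
for n in ('scene','top','wrist'):
    c=cap(n);W=world(c);h=cv2.cvtColor(c['image'],cv2.COLOR_BGR2HSV)
    d=W-[.502,-.368,0];t=np.radians(4.2);X=d[...,0]*np.cos(t)+d[...,1]*np.sin(t);Y=-d[...,0]*np.sin(t)+d[...,1]*np.cos(t)
    for b in(-.105,0,.105):
        m=(c['depth']>0)&(abs(Y)<.06)&(abs(X-b)<.052)&(W[...,2]>.085)&(W[...,2]<.14)
        if m.sum()>40: print(n,b,m.sum(),'X',np.round(np.percentile(X[m],[2,98])*1e3),'Y',np.round(np.percentile(Y[m],[3,97])*1e3),'z',np.round(np.percentile(W[m][:,2],98)*1e3),
           'rect',np.round(cv2.minAreaRect((np.stack([X[m],Y[m]],-1)*1e3).astype(np.float32))[1:][1],1))
E
python3 rack.py; python3 lev.py
```

```text
scene -0.105 250 X [-139.  -58.] Y [-15.  16.] z 118.0 rect 88.6
top -0.105 568 X [-151.  -63.] Y [-13.  17.] z 120.0 rect 89.5
[ 4.157e+02 -3.000e-01  1.997e+02] [ 180.     0.  -176.3] 0.043397899252244757 30.0
scene L lever deg 262 96.4
scene M wheel 266 X [-22.  43.] Y [-15.  15.] 131.0
top L lever deg 249 93.2
top M wheel 100 X [10. 39.] Y [-14.  15.] 129.0
wrist M lever deg 83 35.9
wrist M wheel 186 X [-44. -40.] Y [-13.  16.] 109.0
```

Wheel L stands in bay 0. Lever M is next.

Call:
{"method": "step_arm", "body": {
  "increments": [
    {"tx":0,"ty":0,"tz":-35,"ax":0,"ay":0,"az":0,"claw":0},
    {"tx":0,"ty":0,"tz":-35,"ax":0,"ay":0,"az":0,"claw":0},
    {"tx":0,"ty":0,"tz":-30,"ax":0,"ay":0,"az":0,"claw":0},
    {"tx":0,"ty":0,"tz":-20,"ax":0,"ay":0,"az":0,"claw":0},
    {"tx":0,"ty":0,"tz":0,"ax":0,"ay":0,"az":0,"claw":0},
    {"tx":0,"ty":0,"tz":0,"ax":0,"ay":0,"az":0,"claw":-1},
    {"tx":0,"ty":0,"tz":0,"ax":0,"ay":0,"az":0,"claw":-1},
    {"tx":0,"ty":0,"tz":0,"ax":0,"ay":0,"az":0,"claw":-1},
    {"tx":0,"ty":0,"tz":0,"ax":0,"ay":0,"az":0,"claw":-1},
    {"tx":0,"ty":0,"tz":0,"ax":0,"ay":0,"az":0,"claw":-1}
  ],
  "newtons": 15
}}

```text
time_s: 31.15
tcp_pos: [0.416, 0.0005, 0.0801]
eef_rot: [180.0, 0.1, -176.2]
contact_force: [0.8, -1.4, 3.0]
gripper_width: 0.0115
```

Call:
{"method": "step_arm", "body": {
  "increments": [
    {"tx":0.7,"ty":0,"tz":17.8,"ax":0,"ay":0,"az":0,"claw":-1},
    {"tx":2.2,"ty":0.1,"tz":17.7,"ax":0,"ay":0,"az":0,"claw":-1},
    {"tx":3.7,"ty":0.2,"tz":17.4,"ax":0,"ay":0,"az":0,"claw":-1},
    {"tx":5.1,"ty":0.3,"tz":17.1,"ax":0,"ay":0,"az":0,"claw":-1},
    {"tx":6.6,"ty":0.4,"tz":16.6,"ax":0,"ay":0,"az":0,"claw":-1},
    {"tx":7.9,"ty":0.5,"tz":16,"ax":0,"ay":0,"az":0,"claw":-1},
    {"tx":9.2,"ty":0.6,"tz":15.3,"ax":0,"ay":0,"az":0,"claw":-1},
    {"tx":10.5,"ty":0.7,"tz":14.4,"ax":0,"ay":0,"az":0,"claw":-1},
    {"tx":11.6,"ty":0.8,"tz":13.5,"ax":0,"ay":0,"az":0,"claw":-1},
    {"tx":12.7,"ty":0.8,"tz":12.5,"ax":0,"ay":0,"az":0,"claw":-1}
  ]
}}

```text
time_s: 32.15
tcp_pos: [0.4849, 0.0048, 0.2379]
eef_rot: [180.0, -0.1, -176.2]
contact_force: [-1.3, 0.5, -3.1]
gripper_width: 0.0115
```

Call:
{"method": "step_arm", "body": {
  "increments": [
    {"tx":13.7,"ty":0.9,"tz":11.4,"ax":0,"ay":0,"az":0,"claw":-1},
    {"tx":14.6,"ty":1,"tz":10.2,"ax":0,"ay":0,"az":0,"claw":-1},
    {"tx":15.4,"ty":1,"tz":8.9,"ax":0,"ay":0,"az":0,"claw":-1},
    {"tx":16.1,"ty":1.1,"tz":7.6,"ax":0,"ay":0,"az":0,"claw":-1},
    {"tx":16.7,"ty":1.1,"tz":6.2,"ax":0,"ay":0,"az":0,"claw":-1},
    {"tx":17.1,"ty":1.1,"tz":4.8,"ax":0,"ay":0,"az":0,"claw":-1},
    {"tx":17.5,"ty":1.2,"tz":3.3,"ax":0,"ay":0,"az":0,"claw":-1},
    {"tx":17.7,"ty":1.2,"tz":1.9,"ax":0,"ay":0,"az":0,"claw":-1},
    {"tx":17.8,"ty":1.2,"tz":0.4,"ax":0,"ay":0,"az":0,"claw":-1},
    {"tx":17.8,"ty":1.2,"tz":-1.1,"ax":0,"ay":0,"az":0,"claw":-1},
    {"tx":0,"ty":0,"tz":0,"ax":0,"ay":0,"az":0,"claw":-1}
  ]
}}

```text
time_s: 33.25
tcp_pos: [0.6526, 0.0157, 0.2921]
eef_rot: [-179.9, 0.1, -176.2]
contact_force: [1.6, -1.5, 3.9]
gripper_width: 0.0115
```

```bash
python3 lev.py
```

```text
[652.6  15.7 292.1] [-1.799e+02  1.000e-01 -1.762e+02] 0.011484132438508172 33.25
scene L lever deg 257 96.4
scene M lever deg 200 96.4
scene M wheel 172 X [-29.  42.] Y [-14.  15.] 129.0
top L lever deg 204 93.0
top M lever deg 215 92.6
top M wheel 379 X [-43.  37.] Y [-14.  15.] 132.0
wrist L lever deg 1568 93.7
wrist M lever deg 3598 93.3
wrist M wheel 3597 X [-41.  41.] Y [-14.  16.] 131.0
```

Call:
{"method": "step_arm", "body": {
  "increments": [
    {"tx":0,"ty":0,"tz":0,"ax":0,"ay":0,"az":0,"claw":0.1},
    {"tx":0,"ty":0,"tz":0,"ax":0,"ay":0,"az":0,"claw":0.1},
    {"tx":0,"ty":0,"tz":10,"ax":0,"ay":0,"az":0,"claw":0.1},
    {"tx":2,"ty":0,"tz":30,"ax":0,"ay":0,"az":0,"claw":0.1},
    {"tx":2,"ty":0,"tz":30,"ax":0,"ay":0,"az":0,"claw":0.1},
    {"tx":-20,"ty":-1,"tz":10,"ax":0,"ay":0,"az":0,"claw":0.1},
    {"tx":-31,"ty":-2,"tz":0,"ax":0,"ay":0,"az":0,"claw":0.1},
    {"tx":-31,"ty":-2,"tz":0,"ax":0,"ay":0,"az":0,"claw":0.1},
    {"tx":0,"ty":0,"tz":0,"ax":0,"ay":0,"az":0,"claw":0.1},
    {"tx":0,"ty":0,"tz":0,"ax":0,"ay":0,"az":0,"claw":0.1}
  ]
}}

```text
time_s: 34.4
tcp_pos: [0.5717, 0.0109, 0.3727]
eef_rot: [180.0, 0.1, -176.2]
contact_force: [0.3, -0.3, -0.1]
gripper_width: 0.0482
```

Call:
{"method": "step_arm", "body": {
  "increments": [
    {"tx":0,"ty":0,"tz":-45,"ax":0,"ay":0,"az":0,"claw":0.1},
    {"tx":0,"ty":0,"tz":-45,"ax":0,"ay":0,"az":0,"claw":0.1},
    {"tx":0,"ty":0,"tz":-45,"ax":0,"ay":0,"az":0,"claw":0.1},
    {"tx":0,"ty":0,"tz":-45,"ax":0,"ay":0,"az":0,"claw":0.1},
    {"tx":0,"ty":0,"tz":-35,"ax":0,"ay":0,"az":0,"claw":0.1},
    {"tx":0,"ty":0,"tz":0,"ax":0,"ay":0,"az":0,"claw":0.1}
  ]
}}

```text
time_s: 35.0
tcp_pos: [0.5697, 0.0102, 0.1511]
eef_rot: [-179.9, -0.6, -176.3]
contact_force: [-0.5, -0.1, 0.6]
gripper_width: 0.0482
```

Call:
{"method": "step_arm", "body": {
  "increments": [
    {"tx":2,"ty":0,"tz":-18,"ax":0,"ay":0,"az":0,"claw":0.1},
    {"tx":0,"ty":0,"tz":-10,"ax":0,"ay":0,"az":0,"claw":0.1},
    {"tx":0,"ty":0,"tz":-4,"ax":0,"ay":0,"az":0,"claw":0.1},
    {"tx":0,"ty":0,"tz":0,"ax":0,"ay":0,"az":0,"claw":0.1},
    {"tx":0,"ty":0,"tz":0,"ax":0,"ay":0,"az":0,"claw":-0.5},
    {"tx":0,"ty":0,"tz":0,"ax":0,"ay":0,"az":0,"claw":-0.5},
    {"tx":0,"ty":0,"tz":0,"ax":0,"ay":0,"az":0,"claw":-0.5},
    {"tx":0,"ty":0,"tz":0,"ax":0,"ay":0,"az":0,"claw":-0.5},
    {"tx":0,"ty":0,"tz":0,"ax":0,"ay":0,"az":0,"claw":-0.5}
  ],
  "newtons": 40
}}

```text
time_s: 35.9
tcp_pos: [0.5747, 0.011, 0.1251]
eef_rot: [180.0, 0.1, -176.2]
contact_force: [-0.1, 0.4, 6.4]
gripper_width: 0.0317
```

Call:
{"method": "step_arm", "body": {
  "increments": [
    {"tx":0,"ty":0,"tz":3,"ax":0,"ay":0,"az":0,"claw":-0.5},
    {"tx":0,"ty":0,"tz":1,"ax":0,"ay":0,"az":0,"claw":-0.5},
    {"tx":-5,"ty":-0.3,"tz":0,"ax":0,"ay":0,"az":0,"claw":-0.5},
    {"tx":-6,"ty":-0.4,"tz":0,"ax":0,"ay":0,"az":0,"claw":-0.5},
    {"tx":-6,"ty":-0.4,"tz":0,"ax":0,"ay":0,"az":0,"claw":-0.5},
    {"tx":-6,"ty":-0.4,"tz":0,"ax":0,"ay":0,"az":0,"claw":-0.5},
    {"tx":-6,"ty":-0.4,"tz":0,"ax":0,"ay":0,"az":0,"claw":-0.5},
    {"tx":-6,"ty":-0.4,"tz":0,"ax":0,"ay":0,"az":0,"claw":-0.5},
    {"tx":-3,"ty":-0.2,"tz":0,"ax":0,"ay":0,"az":0,"claw":-0.5},
    {"tx":0,"ty":0,"tz":0,"ax":0,"ay":0,"az":0,"claw":-0.5},
    {"tx":0,"ty":0,"tz":0,"ax":0,"ay":0,"az":0,"claw":-0.5}
  ]
}}

```text
time_s: 37.0
tcp_pos: [0.5365, 0.0084, 0.1285]
eef_rot: [180.0, 0.0, -176.2]
contact_force: [1.4, 0.2, -4.5]
gripper_width: 0.032
```

Call:
{"method": "step_arm", "body": {
  "increments": [
    {"tx":0,"ty":0,"tz":8,"ax":0,"ay":0,"az":0,"claw":-0.5},
    {"tx":0,"ty":0,"tz":15,"ax":0,"ay":0,"az":0,"claw":-0.5},
    {"tx":0,"ty":0,"tz":25,"ax":0,"ay":0,"az":0,"claw":-0.5},
    {"tx":0,"ty":0,"tz":40,"ax":0,"ay":0,"az":0,"claw":-0.5},
    {"tx":0,"ty":0,"tz":35,"ax":0,"ay":0,"az":0,"claw":-0.5},
    {"tx":0,"ty":-28,"tz":0,"ax":0,"ay":0,"az":0.5,"claw":-0.5},
    {"tx":0,"ty":-40,"tz":0,"ax":0,"ay":0,"az":0,"claw":-0.5},
    {"tx":0,"ty":-40,"tz":0,"ax":0,"ay":0,"az":0,"claw":-0.5},
    {"tx":0,"ty":-40,"tz":0,"ax":0,"ay":0,"az":0,"claw":-0.5},
    {"tx":6,"ty":-40,"tz":0,"ax":0,"ay":0,"az":0,"claw":-0.5},
    {"tx":16,"ty":-40,"tz":0,"ax":0,"ay":0,"az":0,"claw":-0.5}
  ]
}}

```text
time_s: 38.1
tcp_pos: [0.5577, -0.2213, 0.2525]
eef_rot: [180.0, 0.0, -175.7]
contact_force: [1.5, 0.3, -3.9]
gripper_width: 0.0315
```

Call:
{"method": "step_arm", "body": {
  "increments": [
    {"tx":16,"ty":-40,"tz":0,"ax":0,"ay":0,"az":0,"claw":-0.5},
    {"tx":17,"ty":-40,"tz":0,"ax":0,"ay":0,"az":0,"claw":-0.5},
    {"tx":17,"ty":-40,"tz":0,"ax":0,"ay":0,"az":0,"claw":-0.5},
    {"tx":0,"ty":-20,"tz":0,"ax":0,"ay":0,"az":0,"claw":-0.5},
    {"tx":0,"ty":0,"tz":0,"ax":0,"ay":0,"az":0,"claw":-0.5},
    {"tx":0,"ty":0,"tz":0,"ax":0,"ay":0,"az":0,"claw":-0.5},
    {"tx":0,"ty":0,"tz":0,"ax":0,"ay":0,"az":0,"claw":-0.5}
  ]
}}

```text
time_s: 38.8
tcp_pos: [0.6081, -0.3589, 0.2517]
eef_rot: [180.0, 0.0, -175.7]
contact_force: [-0.1, 0.8, -3.7]
gripper_width: 0.0316
```

```bash
python3 rack.py; python3 - <<'E'
from h import *
c=cap('wrist');c2=cap('scene')
cv2.imwrite('pics/11.png',np.hstack([cv2.resize(c['image'],(400,300)),cv2.resize(c2['image'][60:260,70:337],(400,300))]))
E
```

```text
scene -0.105 249 X [-138.  -57.] Y [-15.  16.] z 118.0 rect 89.9
```

View pics/11.png

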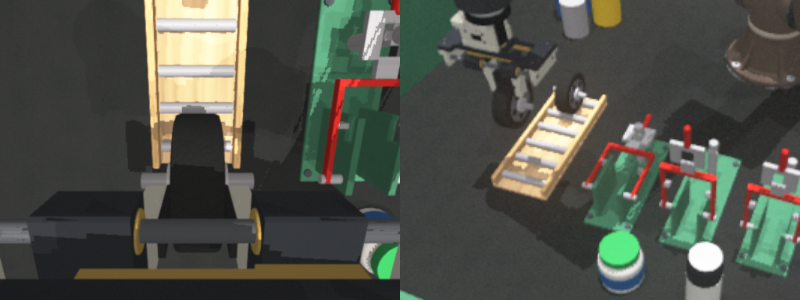

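Wheel M is held over bay 2 and wheel L sits in bay 0. I'll lower it.

Call:
{"method": "step_arm", "body": {
  "increments": [
    {"tx":0,"ty":-1,"tz":-30,"ax":0,"ay":0,"az":0,"claw":-0.5},
    {"tx":0,"ty":0,"tz":-40,"ax":0,"ay":0,"az":0,"claw":-0.5},
    {"tx":0,"ty":0,"tz":-30,"ax":0,"ay":0,"az":0,"claw":-0.5},
    {"tx":0,"ty":0,"tz":-20,"ax":0,"ay":0,"az":0,"claw":-0.5},
    {"tx":0,"ty":0,"tz":-10,"ax":0,"ay":0,"az":0,"claw":-0.5},
    {"tx":0,"ty":0,"tz":-4,"ax":0,"ay":0,"az":0,"claw":-0.5},
    {"tx":0,"ty":0,"tz":-3,"ax":0,"ay":0,"az":0,"claw":-0.5},
    {"tx":0,"ty":0,"tz":-1,"ax":0,"ay":0,"az":0,"claw":-0.5},
    {"tx":0,"ty":0,"tz":0,"ax":0,"ay":0,"az":0,"claw":-0.5},
    {"tx":0,"ty":0,"tz":0,"ax":0,"ay":0,"az":0,"claw":-0.5}
  ]
}}

```text
time_s: 40.05
tcp_pos: [0.6087, -0.3608, 0.1143]
eef_rot: [-180.0, 0.1, -175.7]
contact_force: [-0.0, 1.0, -4.4]
gripper_width: 0.0319
```

Call:
{"method": "step_arm", "body": {
  "increments": [
    {"tx":0,"ty":0,"tz":-1,"ax":0,"ay":0,"az":0,"claw":-0.5},
    {"tx":0,"ty":0,"tz":-1,"ax":0,"ay":0,"az":0,"claw":-0.5},
    {"tx":0,"ty":0,"tz":0,"ax":0,"ay":0,"az":0,"claw":-0.5},
    {"tx":0,"ty":0,"tz":0,"ax":0,"ay":0,"az":0,"claw":-0.5}
  ]
}}

```text
time_s: 40.45
tcp_pos: [0.6086, -0.3608, 0.1125]
eef_rot: [-180.0, 0.1, -175.7]
contact_force: [-3.1, 3.0, 5.6]
gripper_width: 0.0317
```

Call:
{"method": "step_arm", "body": {
  "increments": [
    {"tx":0,"ty":0,"tz":0,"ax":0,"ay":0,"az":0,"claw":0.1},
    {"tx":0,"ty":0,"tz":0,"ax":0,"ay":0,"az":0,"claw":0.1},
    {"tx":0,"ty":0,"tz":10,"ax":0,"ay":0,"az":0,"claw":0.1},
    {"tx":0,"ty":0,"tz":30,"ax":0,"ay":0,"az":0,"claw":0.1},
    {"tx":0,"ty":0,"tz":40,"ax":0,"ay":0,"az":0,"claw":0.1},
    {"tx":-10,"ty":10,"tz":10,"ax":0,"ay":0,"az":0.3,"claw":0},
    {"tx":-28,"ty":31,"tz":0,"ax":0,"ay":0,"az":0,"claw":0},
    {"tx":-28,"ty":31,"tz":0,"ax":0,"ay":0,"az":0,"claw":0},
    {"tx":-28,"ty":31,"tz":0,"ax":0,"ay":0,"az":0,"claw":0},
    {"tx":-28,"ty":31,"tz":0,"ax":0,"ay":0,"az":0,"claw":0},
    {"tx":-28,"ty":31,"tz":0,"ax":0,"ay":0,"az":0,"claw":0},
    {"tx":-28,"ty":32,"tz":0,"ax":0,"ay":0,"az":0,"claw":0}
  ]
}}

```text
time_s: 41.65
tcp_pos: [0.4292, -0.1628, 0.2018]
eef_rot: [-180.0, 0.1, -175.4]
contact_force: [0.7, 1.9, 1.4]
gripper_width: 0.0435
```

Call:
{"method": "step_arm", "body": {
  "increments": [
    {"tx":0,"ty":0,"tz":0,"ax":0,"ay":0,"az":0,"claw":0},
    {"tx":0,"ty":0,"tz":0,"ax":0,"ay":0,"az":0,"claw":0}
  ]
}}

```text
time_s: 41.85
tcp_pos: [0.4304, -0.1631, 0.2026]
eef_rot: [-180.0, 0.2, -175.3]
contact_force: [1.4, 0.2, 0.0]
gripper_width: 0.0438
```

```bash
python3 rack.py; python3 dish.py
```

```text
scene -0.105 248 X [-139.  -59.] Y [-15.  15.] z 118.0 rect 89.5
scene 0.105 331 X [ 73. 151.] Y [-15.  16.] z 118.0 rect 87.4
top -0.105 519 X [-151.  -73.] Y [-13.  17.] z 119.0 rect 89.7
top 0.105 112 X [117. 148.] Y [-14.  17.] z 117.0 rect 85.8
wrist -0.105 76 X [-80. -59.] Y [15. 18.] z 89.0 rect 78.1
wrist 0.105 673 X [59. 79.] Y [-8. 16.] z 109.0 rect 45.3
[ 431.1 -164.   201.6] [-180.     0.  -175.5] 0.04399992589120299 42.0
scene dish rim 411 [494.4 374.8 159.5 214.4  82.2]
scene yellow 29 [ 410. -129.  277.] 281.0
scene yellow 39 [ 455. -187.  277.] 279.0
scene yellow 38 [482. 400.  10.] 13.0
top dish rim 491 [492.5 376.1 162.3 210.5  82.1]
```

Both wheels are racked. Lever R is the last one.

Call:
{"method": "step_arm", "body": {
  "increments": [
    {"tx":0,"ty":1,"tz":-35,"ax":0,"ay":0,"az":0,"claw":0},
    {"tx":0,"ty":0,"tz":-35,"ax":0,"ay":0,"az":0,"claw":0},
    {"tx":0,"ty":0,"tz":-30,"ax":0,"ay":0,"az":0,"claw":0},
    {"tx":0,"ty":0,"tz":-22,"ax":0,"ay":0,"az":0,"claw":0},
    {"tx":0,"ty":0,"tz":0,"ax":0,"ay":0,"az":0,"claw":0},
    {"tx":0,"ty":0,"tz":0,"ax":0,"ay":0,"az":0,"claw":-1},
    {"tx":0,"ty":0,"tz":0,"ax":0,"ay":0,"az":0,"claw":-1},
    {"tx":0,"ty":0,"tz":0,"ax":0,"ay":0,"az":0,"claw":-1},
    {"tx":0,"ty":0,"tz":0,"ax":0,"ay":0,"az":0,"claw":-1},
    {"tx":0,"ty":0,"tz":0,"ax":0,"ay":0,"az":0,"claw":-1}
  ],
  "newtons": 15
}}

```text
time_s: 43.1
tcp_pos: [0.4308, -0.1631, 0.0802]
eef_rot: [-179.9, 0.1, -175.4]
contact_force: [-0.5, -6.6, -0.4]
gripper_width: 0.0115
```

Call:
{"method": "step_arm", "body": {
  "increments": [
    {"tx":0.7,"ty":0.1,"tz":17.8,"ax":0,"ay":0,"az":0,"claw":-1},
    {"tx":2.2,"ty":0.2,"tz":17.7,"ax":0,"ay":0,"az":0,"claw":-1},
    {"tx":3.7,"ty":0.3,"tz":17.4,"ax":0,"ay":0,"az":0,"claw":-1},
    {"tx":5.1,"ty":0.4,"tz":17.1,"ax":0,"ay":0,"az":0,"claw":-1},
    {"tx":6.5,"ty":0.5,"tz":16.6,"ax":0,"ay":0,"az":0,"claw":-1},
    {"tx":7.9,"ty":0.6,"tz":16,"ax":0,"ay":0,"az":0,"claw":-1},
    {"tx":9.2,"ty":0.7,"tz":15.3,"ax":0,"ay":0,"az":0,"claw":-1},
    {"tx":10.5,"ty":0.8,"tz":14.4,"ax":0,"ay":0,"az":0,"claw":-1},
    {"tx":11.6,"ty":0.9,"tz":13.5,"ax":0,"ay":0,"az":0,"claw":-1},
    {"tx":12.7,"ty":1,"tz":12.5,"ax":0,"ay":0,"az":0,"claw":-1}
  ]
}}

```text
time_s: 44.1
tcp_pos: [0.4995, -0.1577, 0.2381]
eef_rot: [-180.0, -0.1, -175.5]
contact_force: [-0.2, -4.5, -3.9]
gripper_width: 0.0113
```

Call:
{"method": "step_arm", "body": {
  "increments": [
    {"tx":13.7,"ty":1.1,"tz":11.4,"ax":0,"ay":0,"az":0,"claw":-1},
    {"tx":14.6,"ty":1.2,"tz":10.2,"ax":0,"ay":0,"az":0,"claw":-1},
    {"tx":15.4,"ty":1.2,"tz":8.9,"ax":0,"ay":0,"az":0,"claw":-1},
    {"tx":16.1,"ty":1.3,"tz":7.6,"ax":0,"ay":0,"az":0,"claw":-1},
    {"tx":16.7,"ty":1.3,"tz":6.2,"ax":0,"ay":0,"az":0,"claw":-1},
    {"tx":17.1,"ty":1.4,"tz":4.8,"ax":0,"ay":0,"az":0,"claw":-1},
    {"tx":17.5,"ty":1.4,"tz":3.3,"ax":0,"ay":0,"az":0,"claw":-1},
    {"tx":17.7,"ty":1.4,"tz":1.9,"ax":0,"ay":0,"az":0,"claw":-1},
    {"tx":17.8,"ty":1.4,"tz":0.4,"ax":0,"ay":0,"az":0,"claw":-1},
    {"tx":17.7,"ty":1.4,"tz":-1.1,"ax":0,"ay":0,"az":0,"claw":-1},
    {"tx":0,"ty":0,"tz":0,"ax":0,"ay":0,"az":0,"claw":-1}
  ]
}}

```text
time_s: 45.2
tcp_pos: [0.6669, -0.1443, 0.2923]
eef_rot: [-179.9, 0.1, -175.4]
contact_force: [2.6, -0.8, 4.0]
gripper_width: 0.0115
```

Call:
{"method": "step_arm", "body": {
  "increments": [
    {"tx":0,"ty":0,"tz":0,"ax":0,"ay":0,"az":0,"claw":0.1},
    {"tx":0,"ty":0,"tz":0,"ax":0,"ay":0,"az":0,"claw":0.1},
    {"tx":0,"ty":0,"tz":10,"ax":0,"ay":0,"az":0,"claw":0.1},
    {"tx":2,"ty":0,"tz":30,"ax":0,"ay":0,"az":0,"claw":0.1},
    {"tx":2,"ty":0,"tz":30,"ax":0,"ay":0,"az":0,"claw":0.1},
    {"tx":-20,"ty":-1,"tz":10,"ax":0,"ay":0,"az":0,"claw":0.1},
    {"tx":-40,"ty":0,"tz":0,"ax":0,"ay":0,"az":0,"claw":0.1},
    {"tx":-45,"ty":0,"tz":0,"ax":0,"ay":0,"az":0,"claw":0.1},
    {"tx":-45,"ty":0,"tz":0,"ax":0,"ay":0,"az":0,"claw":0.1},
    {"tx":-45,"ty":0,"tz":0,"ax":0,"ay":0,"az":0,"claw":0.1},
    {"tx":0,"ty":0,"tz":0,"ax":0,"ay":0,"az":0,"claw":0.1},
    {"tx":0,"ty":0,"tz":0,"ax":0,"ay":0,"az":0,"claw":0.1}
  ]
}}

```text
time_s: 46.4
tcp_pos: [0.4727, -0.1452, 0.3731]
eef_rot: [-180.0, 0.2, -175.4]
contact_force: [-0.1, -0.2, 0.1]
gripper_width: 0.0481
```

```bash
python3 lev.py; python3 rack.py; python3 dish.py; python3 - <<'E'
from h import *
c=cap('scene')
cv2.imwrite('pics/12.png',cv2.resize(c['image'][40:310,110:470],(800,600)))
E
```

```text
[ 472.7 -145.2  373.1] [-180.     0.2 -175.4] 0.04810824195109431 46.4
scene L lever deg 254 96.4
scene M lever deg 255 95.9
scene R lever deg 222 96.4
wrist L lever deg 106 93.4
wrist R lever deg 1159 92.7
scene -0.105 250 X [-136.  -59.] Y [-15.  15.] z 118.0 rect 1.1
scene 0.105 327 X [ 74. 152.] Y [-15.  16.] z 119.0 rect 88.1
top -0.105 567 X [-151.  -64.] Y [-13.  17.] z 120.0 rect 89.7
wrist -0.105 3220 X [-147.  -61.] Y [-12.  18.] z 118.0 rect 0.9
wrist 0.105 1165 X [ 60. 102.] Y [-13.  17.] z 116.0 rect 89.8
[ 474.4 -145.   370.7] [-1.800e+02 -1.000e-01 -1.754e+02] 0.04837951247907558 46.7
scene dish rim 405 [494.9 374.8 159.4 214.1  82.3]
scene yellow 39 [481. 399.   9.] 13.0
top dish rim 434 [492.1 375.8 161.2 209.7  82.1]
```

View pics/12.png

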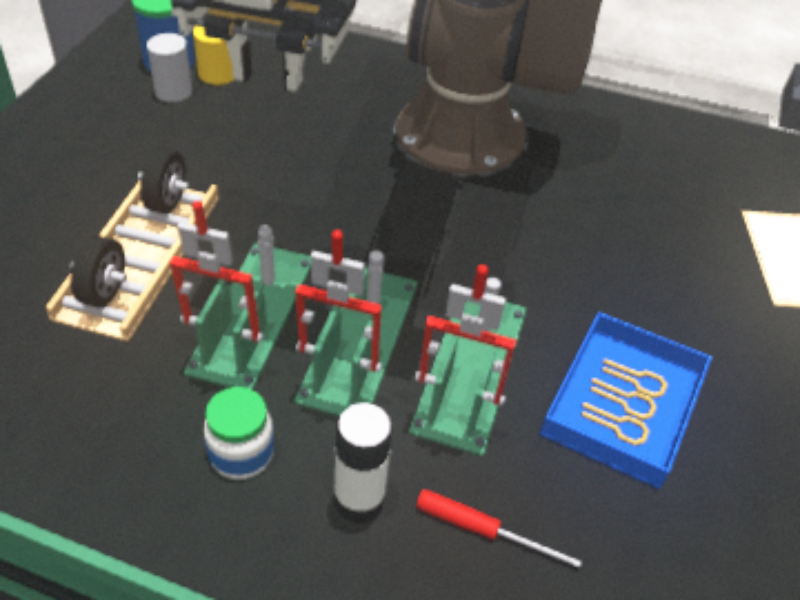

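The final view shows three clips in the dish near (630,395), both wheels in the rack at (165,183) and (100,272), and all levers upright. The spray can, tub and screwdriver look unmoved, and the arm is clear. I'll hand the job in.

```bash
python3 -c "
from plant import r
print(r.close_job())"
```

```text
the job is handed in; nothing more can be done
None
```

The job is done and handed in at about 47 s of the 210 s allowed. The hand-in reports no verdict, so what follows rests on my own last camera checks.

- **Clips:** all three were present. I pulled each out sideways, and all three lie flat in the blue dish. The dish rim measured the same as at the start.
- **Levers:** all three stand past upright. The cameras disagree by about 3°: 96° from the scene view, 93° from the wrist and top views. Every reading is above the required 86° (1.5 rad). The wrist and top views last caught the middle lever before I let go of it; the scene view after release read 95.9°.
- **Wheels:** two were present; the right-hand stand (lowest y) was empty from the start. They rest in bays 0 and 2, within a few mm of the bay points, with the axles across the rack.
- **Bystanders:** in the last picture the spray can, tub and screwdriver look unmoved. I checked that by eye and did not measure it.
- **Arm:** it ended clear of everything. No other check failed.

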